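Seal the dry chamber and bring it under the purge needle

ROBOT

A 6-joint arm with a two-finger parallel gripper is mounted at the origin on a cart in front of the work surface, level with it; the furniture and walls round the work are solid. World frame = base frame: x ahead of the robot, y to its left, z up, the work surface at z = 0. Lengths are in m, angles in rad, forces in N, time in s.
With the tool pointing down it reaches from about 0.325 to 0.925 m from the base axis. Payload 3.1 kg.
Tool frame: the origin (TCP) lies at the very end of the fingers, on their centre line; the grasp point (between the pads) lies 19 mm behind it (ctrl.hold_point_z is the distance from the TCP to the grasp point, in m); z points along the fingers, y is the direction in which the jaws open and shut (so a half turn about z gives the same grasp; the last joint's range is limited). The gripper opens to 85 mm and grips with 20 to 120 N. Pads are 22 mm wide; open, the fingers measure 114 mm over their backs; the gripper's body (76 mm by 85 mm) begins 54 mm behind the grasp point. The pads swing forward as they close: fully open they stand 13 mm farther back than shut.
Start: joints at [1.019, 0.217, 1.613, -0, 1.311, -0.112], TCP at [0.266, 0.566, 0.231] pointing down, gripper open.
Joint ranges: [-2.75, 2.75], [-0.78, 2.1], [0.31, 2.55], [-1.13, 4.27], [0.13, 2.63], [-2.58, 2.58]. Speed limits (rad/s): [2.79, 2.79, 3.14, 3.14, 3.14, 3.14].

INTERFACE

Orientations are given as a 3x3 rotation matrix whose columns are the frame's x, y, z axes.
In Python, from cell import status, vision, ctrl gives the robot as it stands.
- The arm moves only by the tool drive_tool, never from a script. Its argument "commands" is a list that holds one entry, the list of rows, each a list of 7 numbers: the closure, from -1 (fully open) to 1 (shut), then the shift along the tool's x, y, z in m, then the turn, a rotation vector about the tool's x, y, z in degrees. In form: [[[claw, dx, dy, dz, wx, wy, wz], ...]]. A call has 1 to 5 rows; each row shifts and turns the pose as measured when the row begins, along the tool's axes as they then stand; what a row does not reach is not made up. A row lasts 1/10 s, in which the tool goes at most 50 mm and 8.59 degrees, less where a joint would pass 70% of its speed; a pose out of reach is approached as far as the arm can. A call is refused whole if a number of a shift passes 0.05 or a number of a turn 8.59, either way. A call with a gripper value outside its range is refused whole. The fingers move at their own pace and stop on an object; the grip force is fixed at half the most. Time passes only in rows, so rows that do not move let the fingers close. It gives the time, the measured TCP pose, the force and the opening at its end, in the units of the state.
- status.read_state(): the state, without advancing time (a new reading comes with each control period).
- vision.grab_frame(name): name is "side" or "top" or "wrist"; returns a dict with "image" (400x640x3 uint8, red, green, blue), "depth" (400x640 float32, m along the optical axis (not along the pixel's ray), 0 where there is no reading), "fx", "fy", "cx", "cy" (pixels), "k1" (the pictures are not rectified: a ray, as slopes to the right and down, at radius r is drawn at 1 + k1 r^2 times it, then the intrinsics apply), "pose" (4x4, takes a point from camera to world coordinates); the wrist camera has in their place "hand_eye" (4x4, takes a point from camera to tool coordinates, whose origin is the TCP and whose axes are the flange's). Camera axes: x right, y down, z forward; pixel columns grow to the right and rows downward; lengths in m; the calibration is good to about 2 mm. A picture is of the moment at which its call begins: read the wrist's pose just before it.
- ctrl.job_done(): hands the job in, once; it reports no verdict.
The state is a dict: "time": time; "q": joint angles; "joint_velocities": joint speeds; "tau": joint torques, N m; "tcp_pos": TCP position; "tool_rot": TCP orientation; "ft_force": force on the tool from outside, world axes, zero at the start; "wrist_torque": the same for the moment, N m; "width": opening from 0.0 (shut) to 1.0 (fully open).
Only numpy, scipy, OpenCV 4.12 (cv2) and the standard library are available. Lean on these libraries where they do the work, as an engineer would, in place of code of your own. Each camera call takes 0.05 s, during which the arm holds its last target.

TASK

Put the loose metal lid on the open sample chamber, its round port at the end nearest the needle post, and let go; then press the lid down at its four corners one after another, each fully home before the next, until it sits flat on the gasket all round. Only then slide the closed chamber along its rails until the lid's port sits right under the fixed needle, let go and leave it there. Do not bump the needle post or shift the brown bottle, beaker and vials standing close by.

Things in the scene. Friction and masses are not known exactly. Their poses are not given: they have to be found in the camera images.
- lid_handle (a point): Centre of the handle bar of the loose aluminium lid (0.2 to 0.4 kg); axes are the lid's. The black bar runs along the lid's y: 12 mm wide (x), 78 long, 12 tall, on two posts at y = +-30 mm; its underside is 22 mm above the plate. The lid starts lying flat on the worktop on its rib, this point at height 49 mm.
- lid_plate (a point): Centre of the top of the lid's plate, 130 (x) x 150 (y) x 8 mm, 28 mm below lid_handle. A raised press disc, 18 mm diameter, 3 mm high, at each corner, x = +-58, y = +-67 mm, right over the gasket's corners. Under the plate a tapered rib, 97 x 117 mm, 13 mm deep, fits the chamber's mouth with 2.5 mm to spare each side (4.4 at its foot).
- lid_port (a point): Top centre of the lid's round port (dark 20 mm ring with a rubber middle, 4 mm high), 58 mm from the lid's centre towards the lid's +y end. Lies on the plate.
- chamber_mouth (a point): Centre of the grey chamber's open mouth, level with the rim's top, 65 mm above the worktop. Outside 130 (x) x 150 (y) mm, mouth 102 x 122, rim 14 wide. Its +y points along the rails to the needle post, +x to the far side. The gasket stands 7 mm above the rim: lid_handle is 43 mm above this point with the lid laid on, 37.5 mm fully pressed.
- chamber (a joint): How far the chamber has slid along its rails towards the needle post (its +y), m, 0 to 0.12; about 4 N of dry friction, stays where left. Starts at 0 to 0.03. Port and needle line up near 0.087.
- needle_tip (a point): Tip of the fixed vertical needle, 88 mm above the worktop, over the middle line of the rails; it clears the port of a fully pressed lid by about 9 mm.
- needle_post: The needle's stand on the +y end of the fixed station. Origin: centre of the station's underside; x across, y along the rails; base plate 150 x 340 mm. Column 18 mm diameter at y = 150 mm; level arm 24 wide (x) from y = 51 to 163 mm, underside at 115, top at 129 mm height (small fitting to 135); needle at y = 60 mm.
- seal_near_left (a joint): How far the black gasket is pushed in at the chamber's near left corner, m: 0 free, 0.0055 fully home (near = chamber -x, far = +x, left = +y, right = -y; corner pads at x = +-58, y = +-68 mm). Yields at about 8 N on the lid's disc above it and stays where pushed. With one corner home the lid rocks: the opposite disc stands up to 6 mm higher until pressed.
- seal_near_right (a joint): How far the black gasket is pushed in at the chamber's near right corner, m: 0 free, 0.0055 fully home (near = chamber -x, far = +x, left = +y, right = -y; corner pads at x = +-58, y = +-68 mm). Yields at about 8 N on the lid's disc above it and stays where pushed. With one corner home the lid rocks: the opposite disc stands up to 6 mm higher until pressed.
- seal_far_left (a joint): How far the black gasket is pushed in at the chamber's far left corner, m: 0 free, 0.0055 fully home (near = chamber -x, far = +x, left = +y, right = -y; corner pads at x = +-58, y = +-68 mm). Yields at about 8 N on the lid's disc above it and stays where pushed. With one corner home the lid rocks: the opposite disc stands up to 6 mm higher until pressed.
- seal_far_right (a joint): How far the black gasket is pushed in at the chamber's far right corner, m: 0 free, 0.0055 fully home (near = chamber -x, far = +x, left = +y, right = -y; corner pads at x = +-58, y = +-68 mm). Yields at about 8 N on the lid's disc above it and stays where pushed. With one corner home the lid rocks: the opposite disc stands up to 6 mm higher until pressed.
- brown_bottle: Bystander, leave it: brown bottle, 60 mm diameter, 122 tall, stands behind the station (mm). Origin: centre of its underside.
- small_beaker: Bystander, leave it: glass beaker, 59 diameter, 70 tall, stands on the robot's side of the station (mm). Origin: centre of its underside.
- vial_a: Bystander, leave it: small capped vial, 27 diameter, 56 tall, beside the lid's +x edge (mm). Origin: centre of its underside.
- vial_b: Bystander, leave it: small capped vial, 27 diameter, 56 tall, beside the lid's -x edge (mm). Origin: centre of its underside.

How it is judged:
By the outcome, as a careful person would: the job done as asked, in the order asked, and still so for the second after the job is handed in, with the robot touching nothing.
It also fails if it takes over 61 s, if anything falls off the work surface, if the arm or the gripper's body presses on something with over 40 N, if the wrist force passes 120 N, or if a joint passes its speed limit or range.

## Working session

There is one attempt and no reset: what is moved stays moved. The work goes in short steps, Python scripts to look and compute and a tool call to move; the robot and the scene stay as the last step left them, time stands still between calls to the robot, and variables do not carry over. Pictures are saved under pics/ and viewed, and the job is handed in when it is done.

Besides the shell and the picture viewer there is one more tool, called after "Request:" by a JSON object that holds its "fn" and its "kwargs". drive_tool: Moves the arm, as the interface text tells. Its arguments: {"type":"object","properties":{"commands":{"type":"array","items":{"type":"array","items":{"type":"array","items":{"type":"number"}}}}},"required":["commands"]}

```bash
ls; mkdir -p pics; python3 - <<'E'
from cell import status, vision, ctrl
import cv2, numpy as np, pickle
s=status.read_state(); print(s)
for n in ["side","top","wrist"]:
    f=vision.grab_frame(n); pickle.dump(f,open(f"pics/{n}0.pkl","wb"))
    cv2.imwrite(f"pics/{n}0.png",f["image"][:,:,::-1]); print(n,{k:v for k,v in f.items() if k not in("image","depth")})
print(ctrl.hold_point_z)
E
```

```text
pics
{'time': 0.0, 'q': array([ 1.01881337e+00,  2.17788958e-01,  1.61499420e+00, -7.16358444e-06,
        1.31130355e+00, -1.12202622e-01]), 'joint_velocities': array([ 1.15935575e-03,  1.20642513e-05,  2.21737283e-03, -2.05183651e-04,
       -8.04652650e-04,  8.52066481e-04]), 'tau': array([-8.41318797e-04, -3.96854353e+01, -3.03849292e+01, -3.43545889e-04,
        9.95755952e-03, -1.61848715e-05]), 'tcp_pos': array([0.26562256, 0.56480746, 0.22991533]), 'tool_rot': array([[-9.04845816e-01,  4.25737424e-01, -1.30192616e-03],
       [ 4.25739327e-01,  9.04843357e-01, -2.12728008e-03],
       [ 2.72376493e-04, -2.47914165e-03, -9.99996890e-01]]), 'ft_force': array([ 0.12927472, -0.11761507, -0.04599321]), 'wrist_torque': array([-0.00436774, -0.01278525, -0.02818652]), 'width': 0.9996587304992416}
side {'fx': 386.38224403132756, 'fy': 386.38224403132756, 'cx': 317.6137876340929, 'cy': 204.7172190975909, 'k1': -0.01945763821101497, 'pose': array([[-0.98784372, -0.03883937,  0.15052006,  0.40224906],
       [-0.15506423,  0.31439759, -0.9365411 ,  0.77332103],
       [-0.01094848, -0.94
[... 287 characters left out ...]
4,  0.37083184],
       [-0.99988609,  0.01258259,  0.00833545, -0.10370169],
       [-0.00983313, -0.12409144, -0.99222206,  1.29857133],
       [ 0.        ,  0.        ,  0.        ,  1.        ]])}
wrist {'fx': 287.52362016707167, 'fy': 287.52362016707167, 'cx': 323.6918756497224, 'cy': 198.15029079500943, 'k1': -0.05139049860706537, 'hand_eye': array([[-6.55478567e-04, -9.48747173e-01, -3.16035396e-01,
         8.09305810e-02],
       [ 9.99999769e-01, -5.65421868e-04, -3.76654068e-04,
         2.17516806e-03],
       [ 1.78656158e-04, -3.16035570e-01,  9.48747325e-01,
        -1.42892755e-01],
       [ 0.00000000e+00,  0.00000000e+00,  0.00000000e+00,
         1.00000000e+00]])}
0.0187
```

View pics/top0.png

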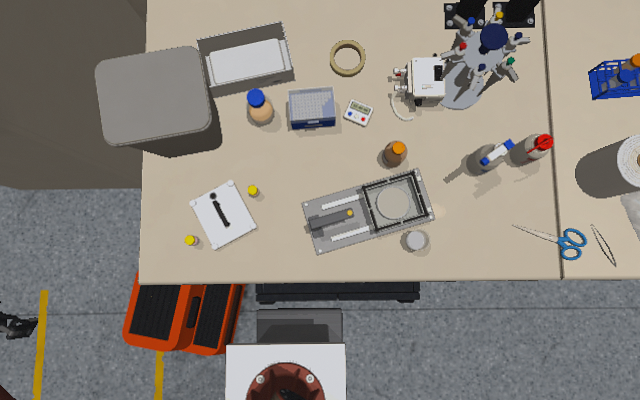

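View pics/side0.png

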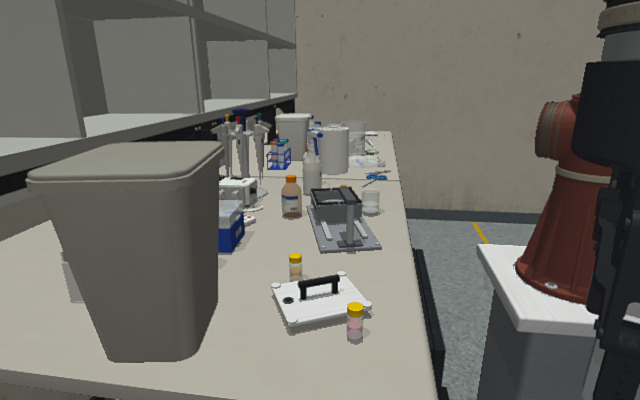

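View pics/wrist0.png

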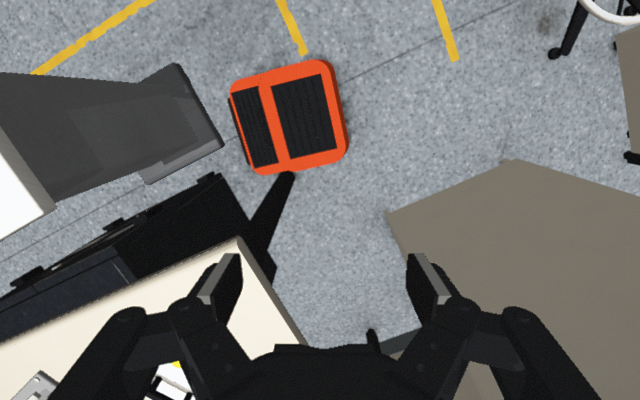

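```bash
python3 - <<'E'
import cv2, pickle
f=pickle.load(open("pics/top0.pkl","rb")); im=f["image"][:,:,::-1]
cv2.imwrite("pics/lidc.png",cv2.resize(im[165:265,165:275],None,fx=6,fy=6,interpolation=cv2.INTER_CUBIC))
cv2.imwrite("pics/chc.png",cv2.resize(im[140:260,295:445],None,fx=5,fy=5,interpolation=cv2.INTER_CUBIC))
E
```

```text
(no output)
```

View pics/lidc.png

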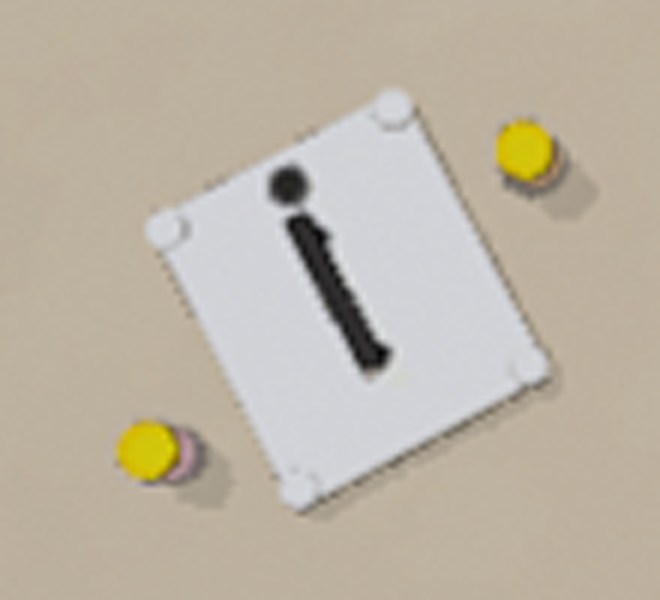

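View pics/chc.png

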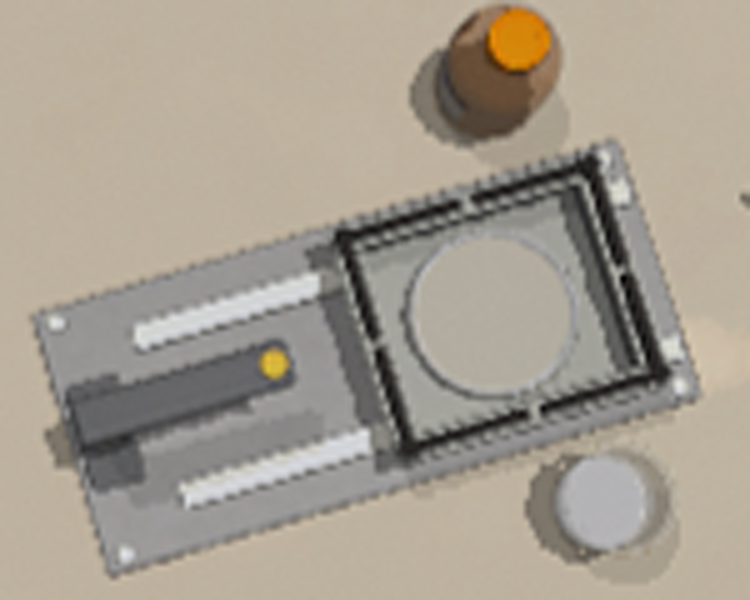

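```bash
cat > h.py <<'E'
import numpy as np, cv2, pickle
from scipy.optimize import least_squares
def proj(f,P,T=None):
    T=f["pose"] if T is None else T
    Ti=np.linalg.inv(T); p=(Ti[:3,:3]@np.asarray(P,float).T).T+Ti[:3,3]
    s=p[:,:2]/p[:,2:]; r2=(s**2).sum(1,keepdims=True); s=s*(1+f["k1"]*r2)
    return np.c_[s[:,0]*f["fx"]+f["cx"], s[:,1]*f["fy"]+f["cy"]]
def ray(f,px,T=None):
    T=f["pose"] if T is None else T
    px=np.atleast_2d(np.asarray(px,float)); d=np.c_[(px[:,0]-f["cx"])/f["fx"],(px[:,1]-f["cy"])/f["fy"]]
    s=d.copy()
    for _ in range(20): s=d/(1+f["k1"]*(s**2).sum(1,keepdims=True))
    v=np.c_[s,np.ones(len(s))]@T[:3,:3].T
    return T[:3,3],v
def onz(f,px,z,T=None):
    o,v=ray(f,px,T); return o+v*((z-o[2])/v[:,2])[:,None]
def fitpose(f,px,loc,x0,T=None):
    loc=np.asarray(loc,float); px=np.asarray(px,float)
    def W(x):
        c,s=np.cos(x[2]),np.sin(x[2]); return np.c_[x[0]+c*loc[:,0]-s*loc[:,1],x[1]+s*loc[:,0]+c*loc[:,1],loc[:,2]]
    r=least_squares(lambda x:(proj(f,W(x),T)-px).ravel(),x0); return r.x,r.fun.reshape(-1,2)
def wT(f,s):
    T=np.eye(4);T[:3,:3]=s["tool_rot"];T[:3,3]=s["tcp_pos"]; return T@f["hand_eye"]
E
python3 - <<'E'
from h import *
f=pickle.load(open("pics/top0.pkl","rb"))
cr=lambda a,ox,oy,k:(np.array(a,float)+.5)/k-.5+[ox,oy]
lid=cr([(392,108),(166,229),(532,365),(299,487),(288,185)],165,165,6)
x,r=fitpose(f,lid,[(.058,.067,.024),(-.058,.067,.024),(.058,-.067,.024),(-.058,-.067,.024),(0,.058,.025)],[.4,.4,.4])
print("lid",x,np.degrees(x[2]),"\n",r.round(2))
ch=cr([(343,236),(592,160),(660,375),(407,452)],295,140,5)
def res(p):
    hx,hy=p[3:]; c,s=np.cos(p[2]),np.sin(p[2]); L=np.array([(hx,hy),(hx,-hy),(-hx,-hy),(-hx,hy)])
    return (proj(f,np.c_[p[0]+c*L[:,0]-s*L[:,1],p[1]+s*L[:,0]+c*L[:,1],np.full(4,.072)])-ch).ravel()
q=least_squares(res,[.4,-.2,.2,.06,.07]); print("ch",q.x,np.degrees(q.x[2]),q.fun.round(2))
# base plate
bp=cr([(35,316),(620,142),(697,400),(113,573)],295,140,5)
for z in (.008,.012):
  x,r=fitpose(f,bp,[(.075,.17,z),(.075,-.17,z),(-.075,-.17,z),(-.075,.17,z)],[.4,-.1,.2]); print("base",x,np.degrees(x[2]),r.round(2).tolist())
c,s=np.cos(x[2]),np.sin(x[2]); print("needle pred",x[0]-s*.06,x[1]+c*.06, "img", onz(f,cr([(273,363)],295,140,5),.135))
d=np.array([x[0],x[1]])-q.x[:2]; print("chamber rel base (x,y)",-(c*d[0]+s*d[1]),-(-s*d[0]+c*d[1]))
print("vials",onz(f,cr([(525,150),(149,450)],165,165,6),.056)); print("bottle",onz(f,cr([(519,40)],295,140,5),.122),"beaker",onz(f,cr([(605,500)],295,140,5),.07))
E
```

```text
lid [ 0.49850004  0.16756514 -1.08177499] -61.981141212224934 
 [[ 0.17 -0.09]
 [-0.02 -0.04]
 [-0.43 -0.1 ]
 [ 0.23  0.26]
 [ 0.05 -0.03]]
ch [ 0.52318797 -0.29336856  0.27591256  0.05902721  0.06881092] 15.808625147663541 [-0.38 -0.15 -0.13  0.31  0.26  0.13  0.24 -0.29]
base [ 0.50362775 -0.22907904  0.27551942] 15.786099770602599 [[-0.69, -0.43], [0.01, -0.23], [1.6, -0.09], [-0.93, 0.68]]
base [ 0.50323289 -0.22869107  0.27554958] 15.787827807502685 [[-0.9, -0.46], [0.16, -0.37], [1.81, -0.07], [-1.09, 0.81]]
needle pred 0.4869083408851948 -0.1709545182514524 img [[ 0.48787104 -0.1703764   0.135     ]]
chamber rel base (x,y) 0.0016051027394970996 -0.06766688530861938
vials [[0.55962597 0.0826679  0.056     ]
 [0.4287772  0.24654747 0.056     ]]
bottle [[ 0.65270771 -0.29930393  0.122     ]] beaker [[ 0.42101179 -0.34445692  0.07      ]]
```

```bash
cat > plan.py <<'E'
import sys, numpy as np
from scipy.spatial.transform import Rotation as R, Slerp
from cell import status
# usage: plan.py x y z yawdeg(tool y angle) claw [maxmm] [maxdeg]
def Rt(yaw):
    y=np.array([np.cos(yaw),np.sin(yaw),0]); z=np.array([0,0,-1.]); return np.c_[np.cross(y,z),y,z]
def plan(x,y,z,yaw,claw,mm=45,deg=8.5,n=5):
    s=status.read_state(); p=s["tcp_pos"].copy(); r=R.from_matrix(s["tool_rot"]); t=np.array([x,y,z]); rt=R.from_matrix(Rt(np.radians(yaw)))
    d0=(t-p); dr=(r.inv()*rt).as_rotvec(degrees=True)
    steps=max(np.ceil(np.linalg.norm(d0)*1e3/mm),np.ceil(np.linalg.norm(dr)/deg),1)
    print("t",round(s["time"],2),"at",p.round(4),"yaw",np.degrees(np.arctan2(r.as_matrix()[1,1],r.as_matrix()[0,1])).round(2),"F",s["ft_force"].round(1),"w",round(float(s["width"]),3),"rows needed",steps)
    rows=[]
    for i in range(int(min(steps,n))):
        k=steps-i; d=(t-p)/k; dl=r.inv().apply(d); w=(r.inv()*rt).as_rotvec(degrees=True)/k
        rows.append([claw]+[round(float(v),4) for v in dl]+[round(float(v),2) for v in w])
        p=p+d; r=r*R.from_rotvec(w,degrees=True)
    print("["+",".join(str(a).replace(" ","") for a in [rows])+"]")
if __name__=="__main__":
    a=[float(v) for v in sys.argv[1:]]; plan(*a)
E
python3 plan.py 0.4985 0.1676 0.20 -62 -1
```

```text
t 0.15 at [0.2658 0.565  0.2302] yaw 64.8 F [-0.2 -0.7  0.4] w 0.998 rows needed 15.0
[[[-1.0,-0.0253,-0.0174,0.002,-0.0,0.01,8.45],[-1.0,-0.0276,-0.0134,0.002,-0.0,0.01,8.45],[-1.0,-0.0293,-0.0092,0.002,-0.0,0.01,8.45],[-1.0,-0.0303,-0.0048,0.002,-0.0,0.01,8.45],[-1.0,-0.0307,-0.0003,0.002,-0.0,0.01,8.45]]]
```

Request:
{"fn": "drive_tool", "kwargs": {"commands": [[[-1, -0.025, -0.017, 0.002, 0, 0, 8.5], [-1, -0.028, -0.013, 0.002, 0, 0, 8.5], [-1, -0.029, -0.009, 0.002, 0, 0, 8.5], [-1, -0.03, -0.005, 0.002, 0, 0, 8.5], [-1, -0.031, 0, 0.002, 0, 0, 8.5]]]}}

```text
time: 0.65
tcp_pos: [0.342, 0.4311, 0.2178]
tool_rot: [[-0.369, 0.929, -0.003], [0.929, 0.369, -0.002], [-0.001, -0.004, -1.0]]
ft_force: [1.3, -0.5, -0.7]
width: 1.0
```

```bash
python3 plan.py 0.4985 0.1676 0.20 -62 -1
```

```text
t 0.65 at [0.342  0.4311 0.2178] yaw 21.67 F [ 1.3 -0.5 -0.7] w 1.0 rows needed 10.0
[[[-1.0,-0.0303,0.0048,0.0018,-0.01,0.02,8.37],[-1.0,-0.0292,0.0092,0.0018,-0.01,0.02,8.37],[-1.0,-0.0276,0.0133,0.0018,-0.01,0.02,8.37],[-1.0,-0.0254,0.0172,0.0018,-0.01,0.02,8.37],[-1.0,-0.0226,0.0207,0.0018,-0.01,0.02,8.37]]]
```

Request:
{"fn": "drive_tool", "kwargs": {"commands": [[[-1, -0.03, 0.005, 0.002, 0, 0, 8.4], [-1, -0.029, 0.009, 0.002, 0, 0, 8.4], [-1, -0.028, 0.013, 0.002, 0, 0, 8.4], [-1, -0.025, 0.017, 0.002, 0, 0, 8.4], [-1, -0.023, 0.021, 0.002, 0, 0, 8.4]]]}}

```text
time: 1.15
tcp_pos: [0.4197, 0.2922, 0.2057]
tool_rot: [[0.364, 0.932, -0.005], [0.932, -0.364, -0.004], [-0.005, -0.003, -1.0]]
ft_force: [-0.6, -0.2, -0.6]
width: 0.999
```

```bash
python3 plan.py 0.4985 0.1676 0.20 -62 -1
```

```text
t 1.15 at [0.4197 0.2922 0.2057] yaw -21.32 F [-0.6 -0.2 -0.6] w 0.999 rows needed 5.0
[[[-1.0,-0.0175,0.0237,0.0012,-0.02,0.07,8.14],[-1.0,-0.0139,0.026,0.0011,-0.02,0.07,8.14],[-1.0,-0.0101,0.0277,0.0011,-0.02,0.07,8.14],[-1.0,-0.0061,0.0288,0.0011,-0.02,0.07,8.14],[-1.0,-0.002,0.0294,0.0011,-0.02,0.07,8.14]]]
```

Request:
{"fn": "drive_tool", "kwargs": {"commands": [[[-1, -0.018, 0.024, 0.001, 0, 0.1, 8.2], [-1, -0.014, 0.026, 0.001, 0, 0.1, 8.2], [-1, -0.01, 0.028, 0.001, 0, 0.1, 8.2], [-1, -0.006, 0.029, 0.001, 0, 0.1, 8.2], [-1, -0.002, 0.0295, 0.001, 0, 0.1, 8.2]]]}}

```text
time: 1.65
tcp_pos: [0.4982, 0.1592, 0.1986]
tool_rot: [[0.9, 0.437, -0.002], [0.437, -0.9, 0.002], [-0.001, -0.003, -1.0]]
ft_force: [-0.3, 0.5, 1.1]
width: 1.004
```

Request:
{"fn": "drive_tool", "kwargs": {"commands": [[[-1, 0, 0, 0, 0, 0, 0]]]}}

```text
time: 1.75
tcp_pos: [0.4995, 0.1564, 0.1983]
tool_rot: [[0.902, 0.432, -0.001], [0.432, -0.902, 0.001], [-0.001, -0.001, -1.0]]
ft_force: [0.2, 0.1, 0.3]
width: 1.002
```

```bash
cat > shot.py <<'E'
import sys,pickle,cv2
from cell import status,vision
n,tag=sys.argv[1],sys.argv[2]
s=status.read_state(); f=vision.grab_frame(n); f["state"]=s
pickle.dump(f,open(f"pics/{tag}.pkl","wb")); cv2.imwrite(f"pics/{tag}.png",f["image"][:,:,::-1])
print(s["tcp_pos"].round(4),s["ft_force"].round(2),round(s["time"],2))
E
python3 shot.py wrist w1;python3 plan.py 0.4985 0.1676 0.20 -62 -1
```

```text
[0.4995 0.1564 0.1983] [0.22 0.1  0.31] 1.75
t 1.8 at [0.4986 0.1577 0.1981] yaw -64.25 F [ 0.9 -0.4  0.1] w 1.001 rows needed 1.0
[[[-1.0,0.0042,-0.009,-0.0018,-0.16,0.09,-2.25]]]
```

View pics/w1.png

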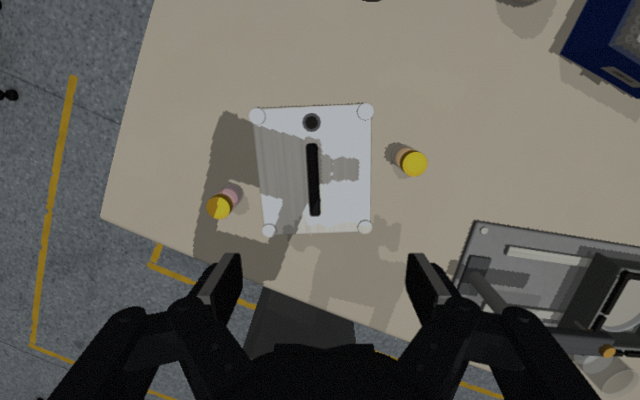

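```bash
python3 - <<'E'
import pickle,cv2
f=pickle.load(open("pics/w1.pkl","rb")); im=f["image"][:,:,::-1]
cv2.imwrite("pics/w1c.png",cv2.resize(im[95:245,240:390],None,fx=4,fy=4,interpolation=cv2.INTER_CUBIC))
E
```

```text
(no output)
```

View pics/w1c.png

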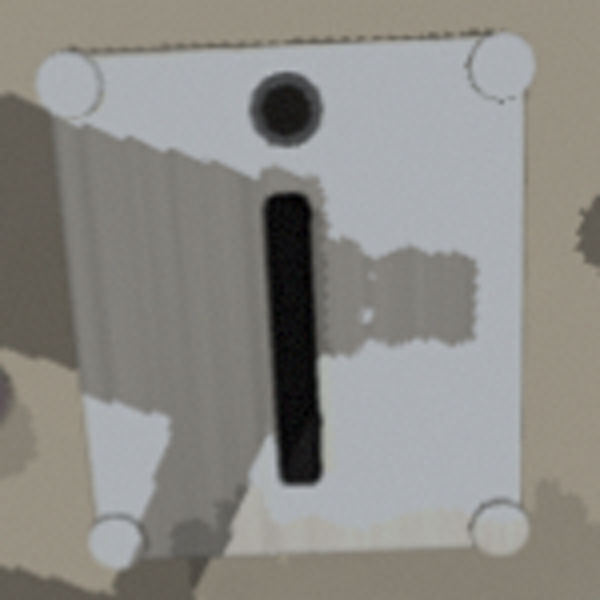

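```bash
python3 - <<'E'
from h import *
f=pickle.load(open("pics/w1.pkl","rb")); s=f["state"]; T=wT(f,s)
px=(np.array([(70,84),(502,65),(117,540),(500,527),(286,109),(287,195),(300,484)])+.5)/4-.5+[240,95]
L=[(-.058,.067,.024),(.058,.067,.024),(-.058,-.067,.024),(.058,-.067,.024),(0,.058,.025),(0,.039,.055),(0,-.039,.055)]
x,r=fitpose(f,px,L,[.5,.16,-1.08],T); print(x,np.degrees(x[2]),r.round(2).tolist())
E
python3 plan.py 0.4985 0.1676 0.10 -62 -1
```

```text
[ 0.49949182  0.17010924 -1.08668179] -62.26227997232539 [[-0.43, -0.42], [0.38, -0.13], [-0.03, 0.25], [0.17, 0.21], [0.17, -0.32], [-0.38, -0.18], [0.15, 0.83]]
t 1.8 at [0.4986 0.1577 0.1981] yaw -64.25 F [ 0.9 -0.4  0.1] w 1.001 rows needed 3.0
[[[-1.0,0.0015,-0.0029,0.0327,-0.05,0.03,-0.75],[-1.0,0.0015,-0.0029,0.0327,-0.05,0.03,-0.75],[-1.0,0.0015,-0.0029,0.0327,-0.05,0.03,-0.75]]]
```

```bash
python3 plan.py 0.499 0.1692 0.030 -62.1 0
```

```text
t 1.8 at [0.4986 0.1577 0.1981] yaw -64.25 F [ 0.9 -0.4  0.1] w 1.001 rows needed 4.0
[[[0.0,0.0014,-0.0024,0.042,-0.04,0.02,-0.54],[0.0,0.0014,-0.0025,0.042,-0.04,0.02,-0.54],[0.0,0.0014,-0.0025,0.042,-0.04,0.02,-0.54],[0.0,0.0014,-0.0025,0.042,-0.04,0.02,-0.54]]]
```

Request:
{"fn": "drive_tool", "kwargs": {"commands": [[[0, 0.003, -0.005, 0.035, 0, 0, -1.1], [0, 0.003, -0.005, 0.035, 0, 0, -1.1], [0, 0, 0, 0.03, 0, 0, 0], [0, 0, 0, 0, 0, 0, 0]]]}}

```text
time: 2.2
tcp_pos: [0.4995, 0.1728, 0.0973]
tool_rot: [[0.88, 0.476, 0.001], [0.476, -0.88, 0.005], [0.003, -0.004, -1.0]]
ft_force: [-0.8, -0.0, -0.6]
width: 0.504
```

```bash
python3 plan.py 0.499 0.1692 0.030 -62.1 0
```

```text
t 2.2 at [0.4995 0.1728 0.0973] yaw -61.59 F [-0.8 -0.  -0.6] w 0.504 rows needed 2.0
[[[0.0,-0.0012,0.0016,0.0337,-0.11,-0.08,0.26],[0.0,-0.0011,0.0016,0.0337,-0.11,-0.08,0.26]]]
```

Request:
{"fn": "drive_tool", "kwargs": {"commands": [[[0, -0.001, 0.003, 0.025, 0, 0, 0.4], [0, 0, 0, 0.018, 0, 0, 0], [0, 0, 0, 0, 0, 0, 0]]]}}

```text
time: 2.5
tcp_pos: [0.5008, 0.1728, 0.0564]
tool_rot: [[0.88, 0.475, 0.003], [0.475, -0.88, 0.006], [0.006, -0.004, -1.0]]
ft_force: [-1.2, -0.2, -0.3]
width: 0.499
```

```bash
python3 shot.py wrist w2; python3 plan.py 0.499 0.1692 0.030 -62.1 0
```

```text
[0.5008 0.1728 0.0564] [-1.23 -0.24 -0.28] 2.5
t 2.55 at [0.5017 0.173  0.0576] yaw -61.66 F [ 0.2  0.1 -0.2] w 0.502 rows needed 1.0
[[[0.0,-0.0044,0.0022,0.0276,-0.19,-0.44,0.43]]]
```

View pics/w2.png

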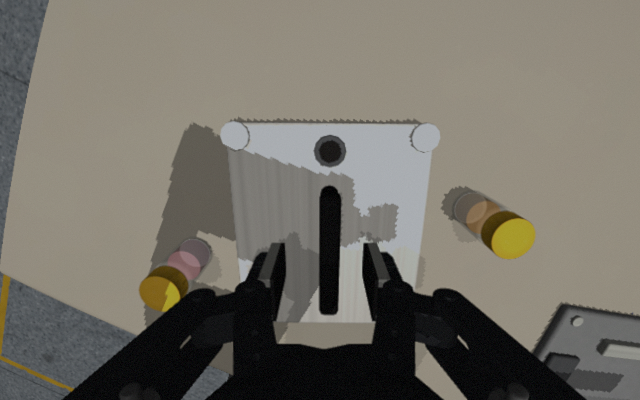

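```bash
python3 - <<'E'
from h import *
f=pickle.load(open("pics/w2.pkl","rb")); s=f["state"]; T=wT(f,s)
px=np.array([(234.5,135.5),(425,137),(330,151),(331,187),(328.5,312)])
L=[(-.058,.067,.024),(.058,.067,.024),(0,.058,.025),(0,.039,.055),(0,-.039,.055)]
x,r=fitpose(f,px,L,[.5,.16,-1.08],T); print(x,np.degrees(x[2]),r.round(2).tolist())
E
```

```text
[ 0.50089786  0.17037445 -1.08360179] -62.085809128682214 [[-0.47, -2.65], [1.07, -2.67], [-0.05, -2.55], [-0.57, 5.93], [0.1, 2.01]]
```

Request:
{"fn": "drive_tool", "kwargs": {"commands": [[[0, -0.003, 0.002, 0.02, -0.2, -0.4, 0.4], [0, 0, 0, 0.008, 0, 0, 0], [0, 0, 0, 0, 0, 0, 0]]]}}

```text
time: 2.85
tcp_pos: [0.5047, 0.1721, 0.0353]
tool_rot: [[0.882, 0.471, 0.01], [0.471, -0.882, 0.002], [0.01, 0.003, -1.0]]
ft_force: [-0.1, -0.3, -0.3]
width: 0.506
```

```bash
python3 plan.py 0.500 0.170 0.030 -62.1 1
```

```text
t 2.85 at [0.5047 0.1721 0.0353] yaw -61.92 F [-0.1 -0.3 -0.3] w 0.506 rows needed 1.0
[[[1.0,-0.0052,-0.0004,0.0053,0.15,-0.59,0.18]]]
```

Request:
{"fn": "drive_tool", "kwargs": {"commands": [[[0, -0.006, -0.0005, 0.006, 0.2, -0.7, 0.2], [0, 0, 0, 0, 0, 0, 0]]]}}

```text
time: 3.05
tcp_pos: [0.5006, 0.1703, 0.0314]
tool_rot: [[0.884, 0.468, 0.001], [0.468, -0.884, 0.001], [0.001, -0.0, -1.0]]
ft_force: [-0.0, 0.7, 0.0]
width: 0.504
```

```bash
python3 plan.py 0.500 0.170 0.030 -62.1 1
```

```text
t 3.05 at [0.5006 0.1703 0.0314] yaw -62.09 F [-0.   0.7  0. ] w 0.504 rows needed 1.0
[[[1.0,-0.0007,-0.0,0.0014,-0.01,-0.04,0.01]]]
```

Request:
{"fn": "drive_tool", "kwargs": {"commands": [[[1, -0.0005, 0, 0.001, 0, 0, 0], [1, 0, 0, 0, 0, 0, 0], [1, 0, 0, 0, 0, 0, 0], [1, 0, 0, 0, 0, 0, 0], [1, 0, 0, 0, 0, 0, 0]]]}}

```text
time: 3.55
tcp_pos: [0.5014, 0.1702, 0.0319]
tool_rot: [[0.884, 0.468, 0.003], [0.468, -0.884, 0.001], [0.004, 0.0, -1.0]]
ft_force: [0.2, -0.0, -0.1]
width: 0.126
```

```bash
python3 shot.py wrist w3; python3 plan.py 0.500 0.170 0.030 -62.1 1
```

```text
[0.5014 0.1702 0.0319] [ 0.21 -0.05 -0.06] 3.55
t 3.6 at [0.5014 0.1702 0.0319] yaw -62.1 F [ 0.2  0.7 -0.4] w 0.128 rows needed 1.0
[[[1.0,-0.0013,-0.0005,0.0019,0.03,-0.2,-0.0]]]
```

View pics/w3.png

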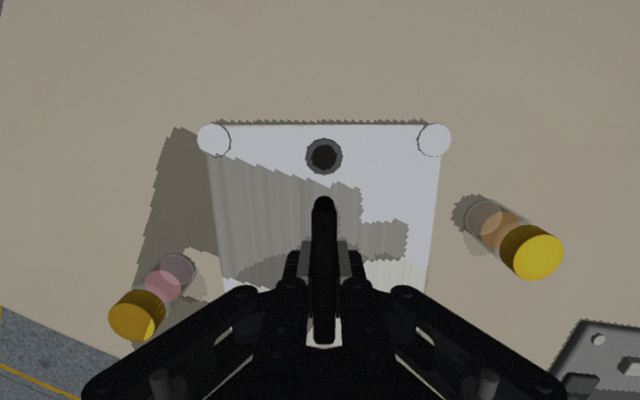

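```bash
python3 - <<'E'
from h import *
f=pickle.load(open("pics/w3.pkl","rb")); s=f["state"]; T=wT(f,s)
px=np.array([(213.5,139),(434,139),(323.5,156),(324,198),(325,343)])
L=[(-.058,.067,.024),(.058,.067,.024),(0,.058,.025),(0,.039,.055),(0,-.039,.055)]
for k in (3,5):
  x,r=fitpose(f,px[:k],L[:k],[.5,.16,-1.08],T); print(x,np.degrees(x[2]),r.round(2).tolist())
  d=s["tool_rot"].T@np.array([x[0]-s["tcp_pos"][0],x[1]-s["tcp_pos"][1],0]); print(d)
E
python3 plan.py 0.500 0.170 0.16 -62.1 1
```

```text
[ 0.49951145  0.17047263 -1.08464409] -62.14552852923255 [[-0.75, 0.01], [0.56, 0.02], [0.18, 0.11]]
[-1.53431900e-03 -1.10698432e-03 -5.99500871e-06]
[ 0.50113483  0.17100156 -1.0810387 ] -61.93895504239517 [[-0.97, -2.84], [1.06, -3.64], [0.34, -3.08], [0.06, 8.64], [-0.5, 0.41]]
[ 1.47875436e-04 -8.14870190e-04  1.67713716e-07]
t 3.6 at [0.5014 0.1702 0.0319] yaw -62.1 F [ 0.2  0.7 -0.4] w 0.128 rows needed 3.0
[[[1.0,-0.0003,-0.0001,-0.0427,0.01,-0.07,-0.0],[1.0,-0.0003,-0.0001,-0.0427,0.01,-0.07,-0.0],[1.0,-0.0004,-0.0001,-0.0427,0.01,-0.07,-0.0]]]
```

Request:
{"fn": "drive_tool", "kwargs": {"commands": [[[1, 0, 0, -0.02, 0, -0.2, 0], [1, 0, 0, -0.04, 0, 0, 0], [1, 0, 0, -0.045, 0, 0, 0], [1, 0, 0, -0.04, 0, 0, 0], [1, 0, 0, -0.02, 0, 0, 0]]]}}

```text
time: 4.1
tcp_pos: [0.4934, 0.1687, 0.1923]
tool_rot: [[0.884, 0.468, -0.023], [0.468, -0.884, -0.005], [-0.022, -0.006, -1.0]]
ft_force: [1.0, -0.1, -3.3]
width: 0.129
```

```bash
python3 plan.py 0.537 -0.341 0.20 15.8 1 36
```

```text
t 4.1 at [0.4934 0.1687 0.1923] yaw -62.13 F [ 1.  -0.1 -3.3] w 0.129 rows needed 15.0
[[[1.0,-0.0133,0.0314,-0.0004,-0.08,0.05,-5.19],[1.0,-0.0161,0.0301,-0.0004,-0.08,0.05,-5.19],[1.0,-0.0188,0.0285,-0.0004,-0.08,0.05,-5.19],[1.0,-0.0213,0.0267,-0.0003,-0.08,0.05,-5.19],[1.0,-0.0236,0.0246,-0.0003,-0.08,0.05,-5.19]]]
```

Request:
{"fn": "drive_tool", "kwargs": {"commands": [[[1, -0.013, 0.031, -0.001, -0.1, 0.3, -5.2], [1, -0.016, 0.03, -0.001, -0.1, 0.3, -5.2], [1, -0.019, 0.029, -0.001, -0.1, 0.3, -5.2], [1, -0.021, 0.027, -0.001, 0, 0, -5.2], [1, -0.024, 0.025, -0.001, 0, 0, -5.2]]]}}

```text
time: 4.6
tcp_pos: [0.5103, -0.0017, 0.1995]
tool_rot: [[0.568, 0.823, -0.002], [0.823, -0.568, 0.004], [0.002, -0.004, -1.0]]
ft_force: [1.1, -0.4, -3.8]
width: 0.123
```

```bash
python3 plan.py 0.537 -0.341 0.20 15.8 1 36
```

```text
t 4.6 at [ 0.5103 -0.0017  0.1995] yaw -34.59 F [ 1.1 -0.4 -3.8] w 0.123 rows needed 10.0
[[[1.0,-0.0264,0.0215,-0.0002,-0.02,-0.02,-5.04],[1.0,-0.0282,0.0191,-0.0002,-0.02,-0.02,-5.04],[1.0,-0.0298,0.0165,-0.0002,-0.02,-0.02,-5.04],[1.0,-0.0311,0.0138,-0.0002,-0.02,-0.02,-5.04],[1.0,-0.0322,0.011,-0.0001,-0.02,-0.02,-5.04]]]
```

Request:
{"fn": "drive_tool", "kwargs": {"commands": [[[1, -0.026, 0.022, 0, 0, 0, -5], [1, -0.028, 0.019, 0, 0, 0, -5], [1, -0.03, 0.017, 0, 0, 0, -5], [1, -0.031, 0.014, 0, 0, 0, -5], [1, -0.032, 0.011, 0, 0, 0, -5]]]}}

```text
time: 5.1
tcp_pos: [0.5212, -0.1766, 0.193]
tool_rot: [[0.148, 0.989, -0.011], [0.989, -0.148, 0.008], [0.007, -0.012, -1.0]]
ft_force: [0.6, -0.8, -3.2]
width: 0.123
```

```bash
python3 plan.py 0.537 -0.341 0.20 15.8 1 36
```

```text
t 5.1 at [ 0.5212 -0.1766  0.193 ] yaw -8.53 F [ 0.6 -0.8 -3.2] w 0.123 rows needed 5.0
[[[1.0,-0.032,0.008,-0.0017,-0.12,-0.11,-4.87],[1.0,-0.0326,0.0052,-0.0016,-0.12,-0.11,-4.87],[1.0,-0.0329,0.0025,-0.0016,-0.12,-0.11,-4.87],[1.0,-0.033,-0.0003,-0.0015,-0.12,-0.11,-4.87],[1.0,-0.0329,-0.0031,-0.0014,-0.12,-0.11,-4.87]]]
```

Request:
{"fn": "drive_tool", "kwargs": {"commands": [[[1, -0.032, 0.008, -0.002, -0.2, -0.1, -4.9], [1, -0.033, 0.005, -0.002, -0.2, -0.1, -4.9], [1, -0.033, 0.0025, -0.002, -0.2, -0.1, -4.9], [1, -0.03, 0, -0.002, 0, 0, -4.9], [1, -0.02, -0.003, -0.001, 0, 0, -3]]]}}

```text
time: 5.6
tcp_pos: [0.5307, -0.331, 0.1934]
tool_rot: [[-0.257, 0.966, -0.011], [0.966, 0.257, 0.01], [0.013, -0.008, -1.0]]
ft_force: [-0.2, 1.2, -3.0]
width: 0.125
```

Request:
{"fn": "drive_tool", "kwargs": {"commands": [[[1, 0, 0, 0, 0, 0, 0], [1, 0, 0, 0, 0, 0, 0]]]}}

```text
time: 5.8
tcp_pos: [0.529, -0.3331, 0.1907]
tool_rot: [[-0.253, 0.967, -0.015], [0.967, 0.253, 0.012], [0.016, -0.011, -1.0]]
ft_force: [0.6, 0.9, -4.0]
width: 0.128
```

```bash
python3 shot.py wrist w4; python3 plan.py 0.537 -0.341 0.20 15.8 1 36
```

```text
[ 0.529  -0.3331  0.1907] [ 0.65  0.94 -4.03] 5.8
t 5.85 at [ 0.5289 -0.333   0.1906] yaw 14.72 F [ 0.5  0.8 -3.6] w 0.124 rows needed 1.0
[[[1.0,-0.0096,0.0057,-0.0096,-0.66,-0.88,-1.09]]]
```

View pics/w4.png

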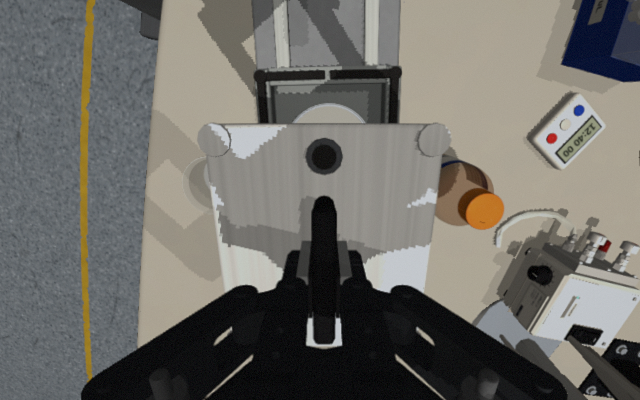

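```bash
python3 - <<'E'
import pickle,cv2
f=pickle.load(open("pics/w4.pkl","rb")); im=f["image"][:,:,::-1]
cv2.imwrite("pics/w4c.png",cv2.resize(im[50:180,190:455],None,fx=3,fy=3,interpolation=cv2.INTER_CUBIC))
E
```

```text
(no output)
```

View pics/w4c.png

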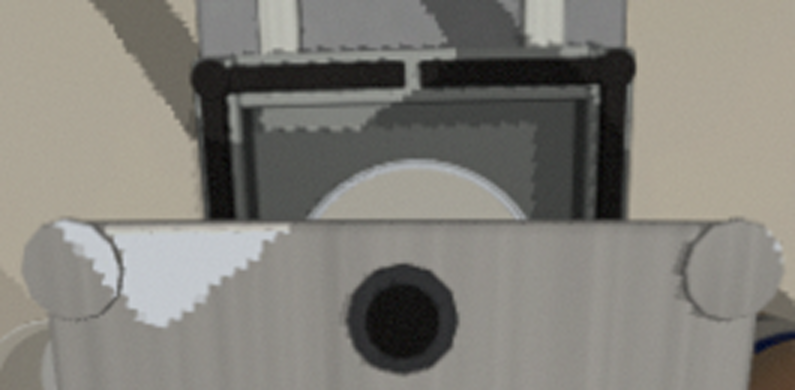

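```bash
python3 - <<'E'
from h import *
f=pickle.load(open("pics/w4.pkl","rb")); s=f["state"]; T=wT(f,s)
px=(np.array([(209,77),(617,68),(413,73.5)])+.5)/3-.5+[190,50]
L=[(-.058,.068,.072),(.058,.068,.072),(0,.068,.072)]
x,r=fitpose(f,px,L,[.52,-.29,.27],T); print("chamber",x,np.degrees(x[2]),r.round(2).tolist())
yaw=x[2]; ty=np.array([np.cos(yaw),np.sin(yaw)]); tx=np.array([-np.sin(yaw),np.cos(yaw)])
print("tcp target", x[:2]+.0015*tx+.0011*ty)
# lid now, at current pose
print(s["tcp_pos"], s["tool_rot"].round(4))
E
```

```text
chamber [ 0.52323171 -0.29283844  0.275684  ] 15.79552948627718 [[0.11, 0.23], [0.04, 0.24], [-0.15, -0.47]]
tcp target [ 0.52388186 -0.29109566]
[ 0.52904662 -0.33313518  0.19074117] [[-0.2533  0.9673 -0.0147]
 [ 0.9673  0.2535  0.0122]
 [ 0.0155 -0.0112 -0.9998]]
```

```bash
python3 plan.py 0.5238 -0.2907 0.15 15.8 1 25
```

```text
t 5.85 at [ 0.5289 -0.333   0.1906] yaw 14.72 F [ 0.5  0.8 -3.6] w 0.124 rows needed 3.0
[[[1.0,0.0139,0.0021,0.0137,-0.22,-0.29,-0.36],[1.0,0.0139,0.0021,0.0137,-0.22,-0.29,-0.36],[1.0,0.014,0.0022,0.0136,-0.22,-0.29,-0.36]]]
```

Request:
{"fn": "drive_tool", "kwargs": {"commands": [[[1, 0.014, 0.002, 0.013, -0.4, -0.5, -0.5], [1, 0.014, 0.002, 0.013, -0.2, -0.3, -0.4], [1, 0.014, 0.002, 0.012, -0.2, -0.3, -0.4], [1, 0, 0, 0, 0, 0, 0]]]}}

```text
time: 6.25
tcp_pos: [0.5221, -0.2847, 0.1502]
tool_rot: [[-0.278, 0.961, 0.001], [0.961, 0.278, -0.0], [-0.0, 0.001, -1.0]]
ft_force: [-0.4, -0.7, -3.6]
width: 0.127
```

```bash
python3 plan.py 0.5238 -0.2907 0.14 15.8 1 25
```

```text
t 6.25 at [ 0.5221 -0.2847  0.1502] yaw 16.11 F [-0.4 -0.7 -3.6] w 0.127 rows needed 1.0
[[[1.0,-0.0063,-0.0001,0.0102,0.07,0.03,0.31]]]
```

Request:
{"fn": "drive_tool", "kwargs": {"commands": [[[1, -0.006, 0, 0.012, 0, 0, 0.3], [1, 0, 0, 0.005, 0, 0, 0], [1, 0, 0, 0, 0, 0, 0]]]}}

```text
time: 6.55
tcp_pos: [0.5249, -0.2907, 0.1331]
tool_rot: [[-0.274, 0.962, 0.003], [0.962, 0.274, -0.002], [-0.003, 0.002, -1.0]]
ft_force: [-0.7, 0.2, -3.9]
width: 0.128
```

```bash
python3 plan.py 0.5238 -0.2907 0.115 15.8 1 25
```

```text
t 6.55 at [ 0.5249 -0.2907  0.1331] yaw 15.89 F [-0.7  0.2 -3.9] w 0.128 rows needed 1.0
[[[1.0,0.0003,-0.0011,0.0181,0.12,0.15,0.09]]]
```

Request:
{"fn": "drive_tool", "kwargs": {"commands": [[[1, 0, -0.001, 0.014, 0.1, 0.1, 0.1], [1, 0, 0, 0.004, 0, 0, 0], [1, 0, 0, 0, 0, 0, 0]]]}}

```text
time: 6.85
tcp_pos: [0.5247, -0.2929, 0.1143]
tool_rot: [[-0.27, 0.963, 0.002], [0.963, 0.27, -0.002], [-0.002, 0.001, -1.0]]
ft_force: [0.0, 0.2, -3.3]
width: 0.127
```

```bash
python3 plan.py 0.5238 -0.2907 0.105 15.8 1 25; python3 shot.py side s1;  python3 - <<'E'
import pickle,cv2
f=pickle.load(open("pics/s1.pkl","rb")); im=f["image"][:,:,::-1]
cv2.imwrite("pics/s1c.png",cv2.resize(im[120:270,240:420],None,fx=4,fy=4,interpolation=cv2.INTER_CUBIC))
E
```

```text
t 6.85 at [ 0.5247 -0.2929  0.1143] yaw 15.69 F [ 0.   0.2 -3.3] w 0.127 rows needed 1.0
[[[1.0,0.0024,-0.0003,0.0093,0.08,0.14,-0.11]]]
[ 0.5247 -0.2929  0.1143] [ 0.04  0.25 -3.29] 6.85
```

View pics/s1c.png

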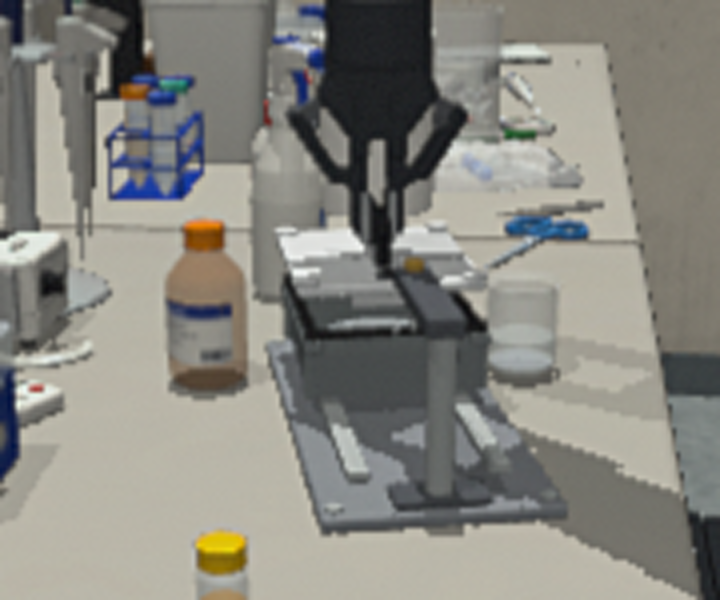

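Request:
{"fn": "drive_tool", "kwargs": {"commands": [[[1, 0.0025, 0, 0.006, 0.1, 0.1, -0.1], [1, 0, 0, 0.004, 0, 0, 0], [1, 0, 0, 0, 0, 0, 0]]]}}

```text
time: 7.2
tcp_pos: [0.5241, -0.2906, 0.1041]
tool_rot: [[-0.272, 0.962, 0.0], [0.962, 0.272, -0.001], [-0.001, -0.0, -1.0]]
ft_force: [0.2, -0.1, -4.2]
width: 0.124
```

```bash
python3 plan.py 0.5238 -0.2907 0.095 15.8 1 25
```

```text
t 7.2 at [ 0.5241 -0.2906  0.1041] yaw 15.78 F [ 0.2 -0.1 -4.2] w 0.124 rows needed 1.0
[[[1.0,-0.0,-0.0004,0.0091,-0.01,0.05,-0.02]]]
```

Rib foot is at gasket height, aligned. Going down in small steps and watching the force.

Request:
{"fn": "drive_tool", "kwargs": {"commands": [[[1, 0, 0, 0.004, 0, 0, 0], [1, 0, 0, 0.003, 0, 0, 0], [1, 0, 0, 0, 0, 0, 0]]]}}

```text
time: 7.5
tcp_pos: [0.5243, -0.2906, 0.0967]
tool_rot: [[-0.272, 0.962, 0.0], [0.962, 0.272, -0.001], [-0.001, 0.0, -1.0]]
ft_force: [-1.0, 0.2, -3.5]
width: 0.124
```

```bash
python3 plan.py 0.5238 -0.2907 0.091 15.8 1 25
```

```text
t 7.5 at [ 0.5243 -0.2906  0.0967] yaw 15.79 F [-1.   0.2 -3.5] w 0.124 rows needed 1.0
[[[1.0,0.0,-0.0006,0.0057,0.01,0.08,-0.01]]]
```

Request:
{"fn": "drive_tool", "kwargs": {"commands": [[[1, 0, -0.0005, 0.003, 0, 0, 0], [1, 0, 0, 0.0015, 0, 0, 0], [1, 0, 0, 0, 0, 0, 0]]]}}

```text
time: 7.8
tcp_pos: [0.524, -0.2908, 0.092]
tool_rot: [[-0.272, 0.962, 0.001], [0.962, 0.272, -0.002], [-0.002, 0.0, -1.0]]
ft_force: [-1.2, 0.7, -3.7]
width: 0.122
```

```bash
python3 plan.py 0.5238 -0.2907 0.091 15.8 1 25
```

```text
t 7.8 at [ 0.524  -0.2908  0.092 ] yaw 15.79 F [-1.2  0.7 -3.7] w 0.122 rows needed 1.0
[[[1.0,0.0002,-0.0001,0.001,0.02,0.1,-0.01]]]
```

Request:
{"fn": "drive_tool", "kwargs": {"commands": [[[1, 0, 0, 0.001, 0, 0.1, 0], [1, 0, 0, 0.0005, 0, 0, 0], [1, 0, 0, 0, 0, 0, 0]]]}}

```text
time: 8.1
tcp_pos: [0.5242, -0.291, 0.0911]
tool_rot: [[-0.272, 0.962, 0.001], [0.962, 0.272, 0.0], [-0.0, 0.001, -1.0]]
ft_force: [-0.2, 0.5, -2.7]
width: 0.13
```

```bash
python3 plan.py 0.5238 -0.2907 0.091 15.8 1 25; python3 shot.py side s2;python3 shot.py wrist w5;  python3 - <<'E'
import pickle,cv2
f=pickle.load(open("pics/s2.pkl","rb")); im=f["image"][:,:,::-1]
cv2.imwrite("pics/s2c.png",cv2.resize(im[160:230,280:400],None,fx=6,fy=6,interpolation=cv2.INTER_CUBIC))
E
```

```text
t 8.1 at [ 0.5242 -0.291   0.0911] yaw 15.79 F [-0.2  0.5 -2.7] w 0.13 rows needed 1.0
[[[1.0,0.0004,-0.0003,0.0001,0.03,0.0,-0.01]]]
[ 0.5242 -0.291   0.0911] [-0.16  0.47 -2.69] 8.1
[ 0.5242 -0.291   0.0911] [ 0.58  0.93 -3.67] 8.15
```

View pics/s2c.png

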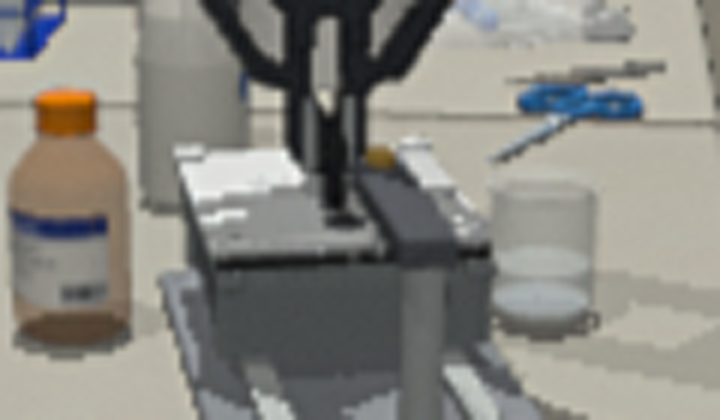

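View pics/w5.png

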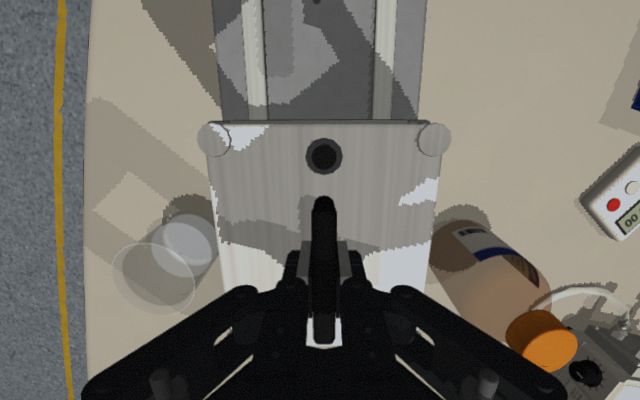

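Request:
{"fn": "drive_tool", "kwargs": {"commands": [[[1, 0, 0, 0.001, 0, 0, 0], [1, 0, 0, 0.0005, 0, 0, 0], [1, 0, 0, 0, 0, 0, 0]]]}}

```text
time: 8.5
tcp_pos: [0.5243, -0.2911, 0.091]
tool_rot: [[-0.272, 0.962, 0.0], [0.962, 0.272, -0.0], [-0.0, 0.0, -1.0]]
ft_force: [-0.6, 0.5, -2.5]
width: 0.126
```

Request:
{"fn": "drive_tool", "kwargs": {"commands": [[[1, 0, 0, 0.001, 0, 0, 0], [0.4, 0, 0, 0, 0, 0, 0], [0, 0, 0, 0, 0, 0, 0], [0, 0, 0, 0, 0, 0, 0]]]}}

```text
time: 8.9
tcp_pos: [0.5262, -0.2925, 0.0919]
tool_rot: [[-0.272, 0.962, 0.005], [0.962, 0.272, -0.003], [-0.004, 0.004, -1.0]]
ft_force: [-0.2, 0.3, -0.0]
width: 0.499
```

```bash
python3 plan.py 0.5238 -0.2907 0.15 15.8 0 45
```

```text
t 8.9 at [ 0.5262 -0.2925  0.0919] yaw 15.8 F [-0.2  0.3 -0. ] w 0.499 rows needed 2.0
[[[0.0,0.0011,-0.0008,-0.029,0.11,0.13,0.0],[0.0,0.0011,-0.0009,-0.029,0.11,0.13,0.0]]]
```

Request:
{"fn": "drive_tool", "kwargs": {"commands": [[[0, 0, 0, -0.03, 0.1, 0.1, 0], [0, 0, 0, -0.04, 0, 0, 0], [0.5, -0.02, 0, -0.03, 0, 0, 0], [0.5, -0.02, 0, 0, 0, 0, 0], [0.5, 0, 0, 0, 0, 0, 0]]]}}

```text
time: 9.4
tcp_pos: [0.5373, -0.3315, 0.1943]
tool_rot: [[-0.273, 0.962, 0.003], [0.962, 0.273, -0.002], [-0.003, 0.002, -1.0]]
ft_force: [-1.0, 0.4, -0.2]
width: 0.249
```

Request:
{"fn": "drive_tool", "kwargs": {"commands": [[[1, 0, 0, 0, 0, 0, 0], [1, 0, 0, 0, 0, 0, 0]]]}}

```text
time: 9.6
tcp_pos: [0.5372, -0.331, 0.1941]
tool_rot: [[-0.273, 0.962, 0.003], [0.962, 0.273, -0.002], [-0.003, 0.002, -1.0]]
ft_force: [0.3, -0.6, 0.2]
width: -0.002
```

```bash
python3 shot.py wrist w6; python3 plan.py 0.5238 -0.2907 0.15 15.8 0 45; python3 shot.py top t1
python3 - <<'E'
import pickle,cv2
f=pickle.load(open("pics/w6.pkl","rb")); im=f["image"][:,:,::-1]
cv2.imwrite("pics/w6c.png",cv2.resize(im[50:270,200:450],None,fx=2.7,fy=2.7,interpolation=cv2.INTER_CUBIC))
E
```

```text
[ 0.5372 -0.331   0.1941] [ 0.28 -0.6   0.16] 9.6
t 9.65 at [ 0.5371 -0.3307  0.1938] yaw 15.85 F [0.4 0.4 0.3] w -0.001 rows needed 2.0
[[[0.0,0.0211,-0.001,0.0219,0.06,0.06,0.03],[0.0,0.0211,-0.001,0.0219,0.06,0.06,0.03]]]
[ 0.5371 -0.3307  0.1938] [0.36 0.42 0.31] 9.65
```

View pics/w6.png

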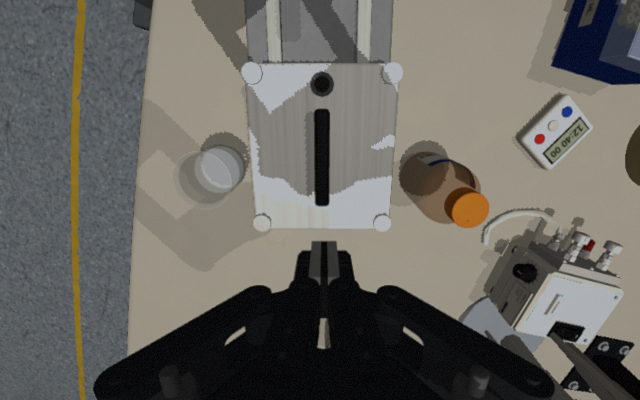

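View pics/w6c.png

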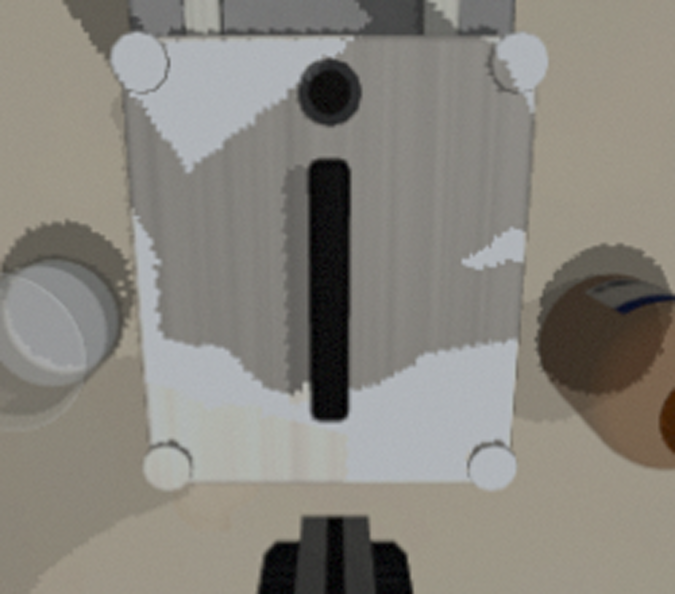

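```bash
python3 - <<'E'
from h import *
f=pickle.load(open("pics/w6.pkl","rb")); s=f["state"]; T=wT(f,s)
px=(np.array([(140,62),(520,61),(168,466),(493,467),(330,91)])+.5)/2.7-.5+[200,50]
z=.083
L=[(-.058,.067,z),(.058,.067,z),(-.058,-.067,z),(.058,-.067,z),(0,.058,z+.001)]
x,r=fitpose(f,px,L,[.52,-.29,.27],T); print("lid",x,np.degrees(x[2]),r.round(2).tolist())
# tool-y bias: +1.1mm
yaw=x[2]; ty=np.array([np.cos(yaw),np.sin(yaw)]); tx=np.array([-np.sin(yaw),np.cos(yaw)])
c=x[:2]+.0011*ty; print("centre corrected",c)
for n,a,b in (("nl",-1,1),("nr",-1,-1),("fl",1,1),("fr",1,-1)): print(n,(c+a*.058*ty+b*.067*tx).round(4))
E
```

```text
lid [ 0.52674907 -0.29260979  0.27552226] 15.786262475207675 [[-0.29, -0.4], [0.25, -0.0], [-0.14, 0.52], [0.18, 0.08], [0.01, 0.02]]
centre corrected [ 0.52780758 -0.29231053]
nl [ 0.4538 -0.2436]
nr [ 0.4902 -0.3726]
fl [ 0.5654 -0.2121]
fr [ 0.6018 -0.341 ]
```

```bash
python3 - <<'E'
import pickle,cv2
f=pickle.load(open("pics/t1.pkl","rb")); im=f["image"][:,:,::-1]
cv2.imwrite("pics/t1c.png",cv2.resize(im[140:260,295:445],None,fx=5,fy=5,interpolation=cv2.INTER_CUBIC))
E
```

```text
(no output)
```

View pics/t1c.png

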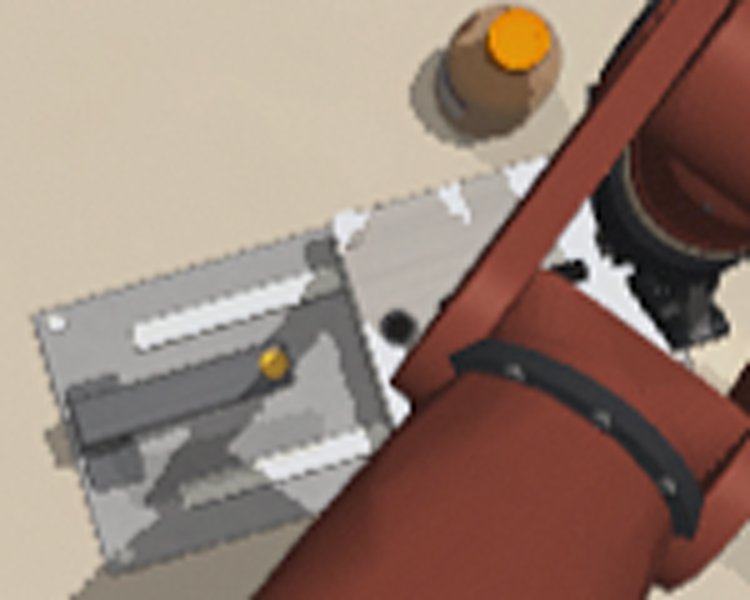

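```bash
python3 - <<'E'
from h import *
f=pickle.load(open("pics/t1.pkl","rb"))
cr=lambda a:(np.array(a,float)+.5)/5-.5+[295,140]
px=cr([(350,226),(398,326)])
print(onz(f,px[:1],.083),onz(f,px[1:],.084))
yaw=np.radians(15.8);ty=np.array([np.cos(yaw),np.sin(yaw)]); tx=np.array([-np.sin(yaw),np.cos(yaw)])
for p,l in ((onz(f,px[:1],.083)[0,:2],(.058,.067)),(onz(f,px[1:],.084)[0,:2],(0,.058))):
    print("centre",p-l[0]*ty-l[1]*tx)
E
python3 shot.py side s3
python3 - <<'E'
import pickle,cv2
f=pickle.load(open("pics/s3.pkl","rb")); im=f["image"][:,:,::-1]
cv2.imwrite("pics/s3c.png",cv2.resize(im[160:240,290:400],None,fx=7,fy=7,interpolation=cv2.INTER_CUBIC))
E
```

```text
[[ 0.56433982 -0.21484914  0.083     ]] [[ 0.51145296 -0.23833633  0.084     ]]
centre [ 0.52677395 -0.29511   ]
centre [ 0.52724521 -0.29414498]
[ 0.537  -0.3306  0.1937] [-0.52 -0.34 -0.47] 9.7
```

View pics/s3c.png

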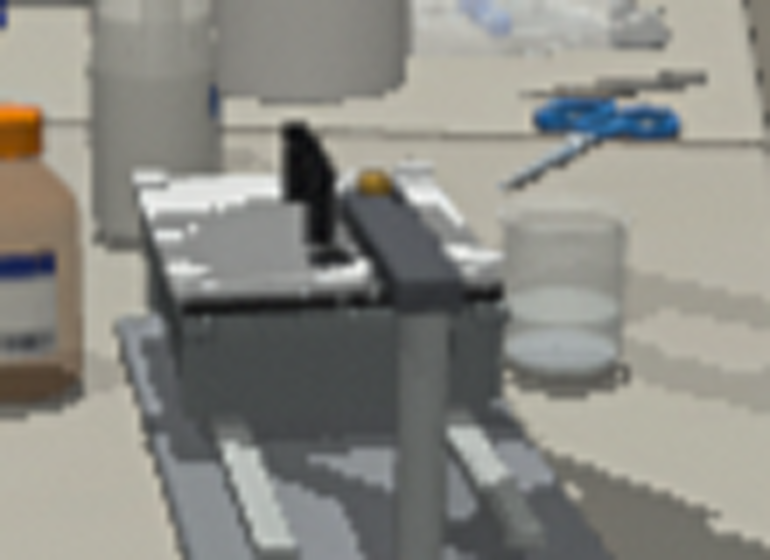

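```bash
python3 plan.py 0.527 -0.2925 0.13 15.8 0 30
```

```text
t 9.75 at [ 0.5371 -0.3306  0.1937] yaw 15.86 F [ 0.3  0.2 -0.2] w -0.001 rows needed 3.0
[[[0.0,0.0132,0.0002,0.0212,0.03,0.04,0.02],[0.0,0.0132,0.0002,0.0212,0.03,0.04,0.02],[0.0,0.0132,0.0002,0.0212,0.03,0.04,0.02]]]
```

Request:
{"fn": "drive_tool", "kwargs": {"commands": [[[0, 0.013, 0, 0.01, 0.1, 0.1, 0], [0, 0.013, 0, 0.02, 0, 0, 0], [0, 0.011, 0, 0.02, 0, 0, 0], [0, 0, 0, 0.008, 0, 0, 0], [0, 0, 0, 0, 0, 0, 0]]]}}

```text
time: 10.25
tcp_pos: [0.5258, -0.2919, 0.1323]
tool_rot: [[-0.275, 0.961, -0.002], [0.961, 0.275, 0.001], [0.002, -0.001, -1.0]]
ft_force: [-0.1, -0.6, -0.2]
width: 0.498
```

```bash
python3 plan.py 0.527 -0.2925 0.092 15.8 0 30
```

```text
t 10.25 at [ 0.5258 -0.2919  0.1323] yaw 15.95 F [-0.1 -0.6 -0.2] w 0.498 rows needed 2.0
[[[0.0,-0.0005,0.0005,0.0202,-0.04,-0.04,0.08],[0.0,-0.0005,0.0005,0.0202,-0.04,-0.04,0.08]]]
```

Request:
{"fn": "drive_tool", "kwargs": {"commands": [[[0, -0.001, 0.001, 0.02, 0, 0, 0.1], [0, 0, 0, 0.015, 0, 0, 0], [0, 0, 0, 0.003, 0, 0, 0], [0, 0, 0, 0, 0, 0, 0]]]}}

```text
time: 10.65
tcp_pos: [0.529, -0.2949, 0.0956]
tool_rot: [[-0.273, 0.962, 0.002], [0.962, 0.273, -0.002], [-0.002, 0.001, -1.0]]
ft_force: [0.4, 0.4, 0.1]
width: 0.504
```

```bash
python3 plan.py 0.527 -0.2925 0.092 15.8 0 30
```

```text
t 10.65 at [ 0.529  -0.2949  0.0956] yaw 15.85 F [0.4 0.4 0.1] w 0.504 rows needed 1.0
[[[0.0,0.0029,-0.0013,0.0036,0.06,0.13,0.05]]]
```

Request:
{"fn": "drive_tool", "kwargs": {"commands": [[[0, 0.003, -0.0015, 0.004, 0, 0.1, 0], [0, 0, 0, 0, 0, 0, 0]]]}}

```text
time: 10.85
tcp_pos: [0.5274, -0.2931, 0.0927]
tool_rot: [[-0.273, 0.962, 0.003], [0.962, 0.273, -0.001], [-0.002, 0.002, -1.0]]
ft_force: [-0.3, -0.6, 0.2]
width: 0.5
```

```bash
python3 plan.py 0.527 -0.2925 0.092 15.8 0 30; python3 shot.py wrist w7
```

```text
t 10.85 at [ 0.5274 -0.2931  0.0927] yaw 15.83 F [-0.3 -0.6  0.2] w 0.5 rows needed 1.0
[[[0.0,0.0007,-0.0002,0.0007,0.13,0.11,0.03]]]
[ 0.5274 -0.2931  0.0927] [-0.3  -0.57  0.18] 10.85
```

View pics/w7.png

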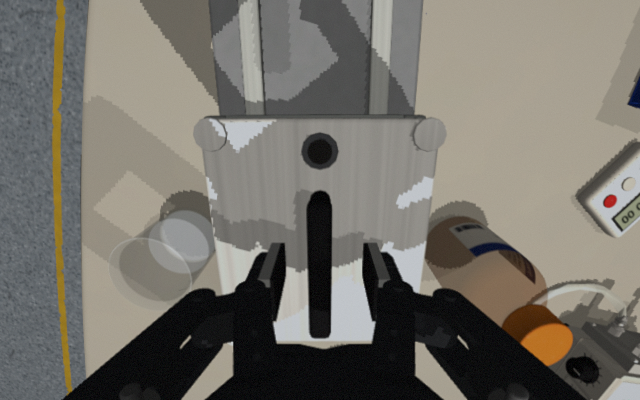

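Request:
{"fn": "drive_tool", "kwargs": {"commands": [[[0, 0, -0.006, 0, 0.1, 0.1, 0], [0, 0, 0, 0, 0, 0, 0]]]}}

```text
time: 11.1
tcp_pos: [0.5225, -0.2958, 0.0945]
tool_rot: [[-0.273, 0.962, 0.003], [0.962, 0.273, -0.002], [-0.003, 0.002, -1.0]]
ft_force: [-0.4, -0.5, -0.0]
width: 0.498
```

```bash
python3 plan.py 0.5216 -0.2947 0.092 15.8 0 30; python3 -c "
from cell import status
s=status.read_state()['tcp_pos']; print(s[0]*.9622+s[1]*.2723, -s[0]*.2723+s[1]*.9622)"
```

```text
t 11.1 at [ 0.5225 -0.2958  0.0945] yaw 15.85 F [-0.4 -0.5 -0. ] w 0.498 rows needed 1.0
[[[0.0,0.0013,-0.0005,0.0025,0.14,0.18,0.05]]]
0.4221558098527869 -0.4269101100231779
```

Request:
{"fn": "drive_tool", "kwargs": {"commands": [[[0.4, 0.001, -0.0005, 0.003, 0.1, 0.1, 0], [1, 0, 0, 0, 0, 0, 0], [1, 0, 0, 0, 0, 0, 0], [1, 0, 0, 0, 0, 0, 0], [1, 0, 0, 0, 0, 0, 0]]]}}

```text
time: 11.6
tcp_pos: [0.5223, -0.2955, 0.0925]
tool_rot: [[-0.273, 0.962, 0.003], [0.962, 0.273, -0.002], [-0.003, 0.002, -1.0]]
ft_force: [-0.6, -0.0, 0.2]
width: 0.125
```

```bash
python3 shot.py wrist w8; python3 -c "
from cell import status
q=status.read_state();s=q['tcp_pos']; print(s[0]*.9622+s[1]*.2723, -s[0]*.2723+s[1]*.9622,q['width'],q['tool_rot'][:,2],q['ft_force'])"
```

```text
[ 0.5223 -0.2955  0.0925] [-0.62 -0.    0.22] 11.6
0.42212832600227257 -0.4265039534049228 0.1265231967109572 [ 0.00305859 -0.0020541  -0.99999321] [ 0.28442081 -1.09246701 -0.18757767]
```

View pics/w8.png

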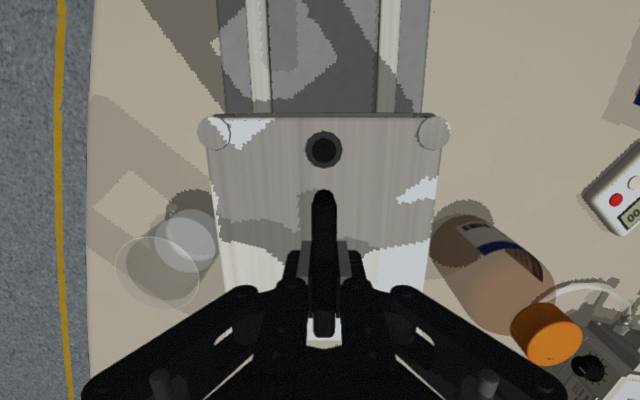

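Request:
{"fn": "drive_tool", "kwargs": {"commands": [[[1, 0.0015, 0, 0, 0.1, 0.1, 0], [1, 0, 0, 0, 0, 0, 0]]]}}

```text
time: 11.85
tcp_pos: [0.5221, -0.2944, 0.0925]
tool_rot: [[-0.273, 0.962, 0.001], [0.962, 0.273, -0.002], [-0.002, 0.001, -1.0]]
ft_force: [-0.8, 0.7, 0.9]
width: 0.129
```

```bash
python3 shot.py wrist w9; python3 -c "
from cell import status
q=status.read_state();s=q['tcp_pos']; print(s[0]*.9622+s[1]*.2723, -s[0]*.2723+s[1]*.9622,s[2],q['width'],q['tool_rot'][:,2],q['ft_force'])"
```

```text
[ 0.5221 -0.2944  0.0925] [-0.83  0.74  0.86] 11.85
0.42214113784096785 -0.42542522325596793 0.09243039889382446 0.12465086117991007 [ 0.00114964 -0.00169197 -0.99999791] [-0.11399414 -0.14692811  0.98306522]
```

Release, back off up and rearwards, then verify with both cameras.

Request:
{"fn": "drive_tool", "kwargs": {"commands": [[[0, 0, 0, 0, 0, 0, 0], [0, 0, 0, 0, 0, 0, 0], [0, 0, 0, -0.02, 0, 0, 0], [0, 0, 0, -0.04, 0, 0, 0], [0.5, -0.02, 0, -0.035, 0, 0, 0]]]}}

```text
time: 12.4
tcp_pos: [0.5219, -0.3077, 0.1806]
tool_rot: [[-0.274, 0.962, -0.015], [0.962, 0.274, 0.012], [0.015, -0.011, -1.0]]
ft_force: [1.0, -1.2, -0.2]
width: 0.346
```

Request:
{"fn": "drive_tool", "kwargs": {"commands": [[[1, -0.02, 0, 0, 0, 0, 0], [1, 0, 0, 0, 0, 0, 0], [1, 0, 0, 0, 0, 0, 0]]]}}

```text
time: 12.7
tcp_pos: [0.5314, -0.3312, 0.1885]
tool_rot: [[-0.274, 0.962, -0.004], [0.962, 0.274, 0.003], [0.004, -0.003, -1.0]]
ft_force: [0.1, -0.3, -0.2]
width: 0.004
```

```bash
python3 shot.py wrist w10; python3 shot.py top t2
python3 - <<'E'
import pickle,cv2
f=pickle.load(open("pics/w10.pkl","rb")); im=f["image"][:,:,::-1]
cv2.imwrite("pics/w10c.png",cv2.resize(im[50:270,200:450],None,fx=2.7,fy=2.7,interpolation=cv2.INTER_CUBIC))
f=pickle.load(open("pics/t2.pkl","rb")); im=f["image"][:,:,::-1]
cv2.imwrite("pics/t2c.png",cv2.resize(im[140:260,295:445],None,fx=5,fy=5,interpolation=cv2.INTER_CUBIC))
E
```

```text
[ 0.5314 -0.3312  0.1885] [ 0.09 -0.31 -0.2 ] 12.7
[ 0.5311 -0.331   0.188 ] [ 0.01 -0.2   0.02] 12.75
```

View pics/w10c.png

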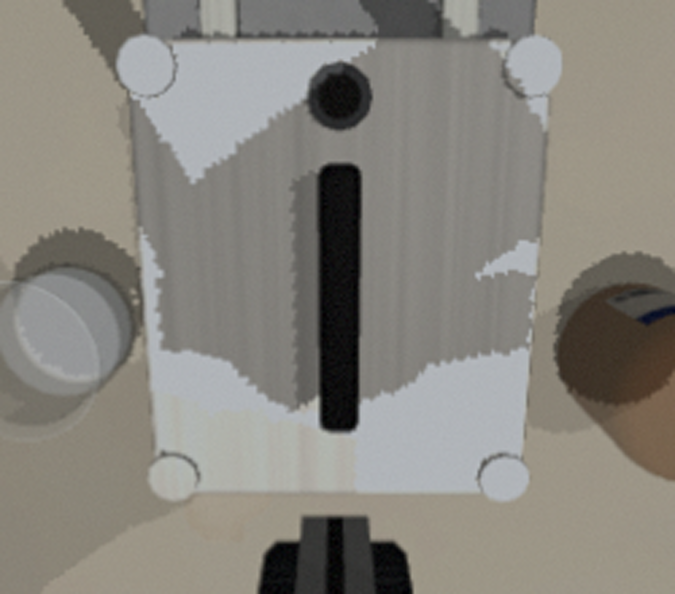

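View pics/t2c.png

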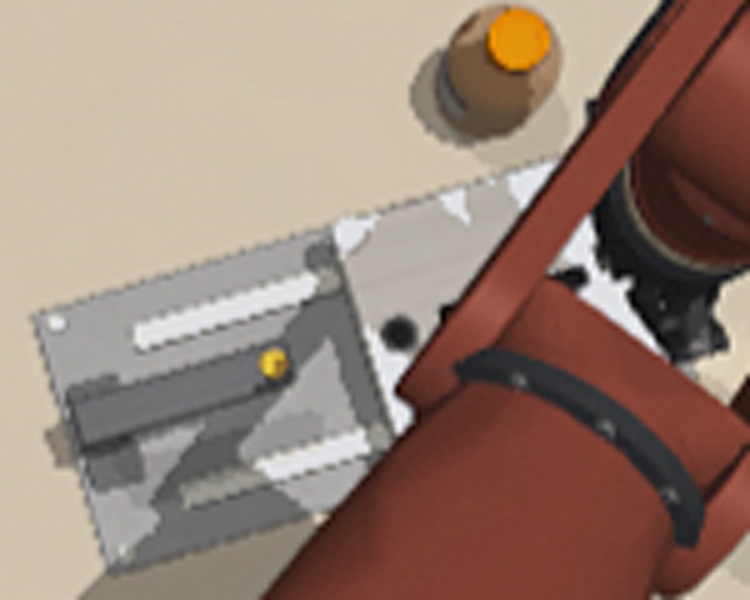

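```bash
python3 - <<'E'
from h import *
f=pickle.load(open("pics/w10.pkl","rb")); s=f["state"]; T=wT(f,s)
px=(np.array([(146,66),(534,65),(174,477),(504,478),(340,95)])+.5)/2.7-.5+[200,50]
z=.083
L=[(-.058,.067,z),(.058,.067,z),(-.058,-.067,z),(.058,-.067,z),(0,.058,z+.001)]
x,r=fitpose(f,px,L,[.52,-.29,.27],T); print("lid",x,np.degrees(x[2]),r.round(2).tolist())
f=pickle.load(open("pics/t2.pkl","rb"))
cr=lambda a:(np.array(a,float)+.5)/5-.5+[295,140]
px=cr([(350,232),(400,332)])
yaw=np.radians(15.8);ty=np.array([np.cos(yaw),np.sin(yaw)]); tx=np.array([-np.sin(yaw),np.cos(yaw)])
for p,l in ((onz(f,px[:1],.083)[0,:2],(.058,.067)),(onz(f,px[1:],.084)[0,:2],(0,.058))):
    c=p-l[0]*ty-l[1]*tx; d=c-[.5232,-.2934]; print("top centre",c,"off x,y",d@ty,d@tx)
d=x[:2]-[.5232,-.2928]; print("wrist off",d@ty,d@tx)
c=x[:2]-.002*ty
for n,a,b in (("nl",-1,1),("nr",-1,-1),("fl",1,1),("fr",1,-1)): print(n,(c+a*.058*ty+b*.067*tx).round(4))
E
```

```text
lid [ 0.52344595 -0.29300757  0.27652715] 15.843838416772254 [[-0.09, -0.39], [0.05, -0.01], [-0.26, 0.29], [0.39, 0.07], [-0.07, 0.19]]
top centre [ 0.52361088 -0.29503583] off x,y -5.004882448610887e-05 -0.0016858998810605394
top centre [ 0.52410605 -0.29509611] off x,y 0.0004099956806316449 -0.001878726104553558
wrist off 0.00018014321121074815 -0.0002666954046532608
nl [ 0.4475 -0.2449]
nr [ 0.484  -0.3738]
fl [ 0.5591 -0.2133]
fr [ 0.5956 -0.3422]
```

```bash
python3 plan.py 0.4844 -0.3748 0.110 15.8 1 45
```

```text
t 12.8 at [ 0.5308 -0.3305  0.1874] yaw 15.91 F [ 0.2  0.7 -0.2] w 0.004 rows needed 3.0
[[[1.0,-0.0101,-0.0188,0.0258,-0.08,-0.11,0.04],[1.0,-0.0101,-0.0188,0.0258,-0.08,-0.11,0.04],[1.0,-0.0101,-0.0189,0.0258,-0.08,-0.11,0.04]]]
```

Request:
{"fn": "drive_tool", "kwargs": {"commands": [[[1, -0.01, -0.019, 0.025, -0.2, -0.2, 0.1], [1, -0.01, -0.019, 0.025, 0, 0, 0], [1, -0.01, -0.018, 0.022, 0, 0, 0], [1, 0, 0, 0, 0, 0, 0]]]}}

```text
time: 13.2
tcp_pos: [0.483, -0.3703, 0.1107]
tool_rot: [[-0.277, 0.961, -0.004], [0.961, 0.277, 0.006], [0.007, -0.002, -1.0]]
ft_force: [0.3, 0.9, -0.5]
width: -0.0
```

```bash
python3 plan.py 0.4844 -0.3748 0.090 15.8 1 45
```

```text
t 13.2 at [ 0.483  -0.3703  0.1107] yaw 16.07 F [ 0.3  0.9 -0.5] w -0.0 rows needed 1.0
[[[1.0,-0.0049,0.0002,0.0207,-0.12,-0.42,0.27]]]
```

Request:
{"fn": "drive_tool", "kwargs": {"commands": [[[1, -0.0035, 0, 0.012, -0.1, -0.4, 0.3], [1, 0, 0, 0.005, 0, 0, 0], [1, 0, 0, 0, 0, 0, 0]]]}}

```text
time: 13.5
tcp_pos: [0.4847, -0.3715, 0.0922]
tool_rot: [[-0.272, 0.962, -0.0], [0.962, 0.272, 0.002], [0.002, 0.0, -1.0]]
ft_force: [-0.4, 0.6, -0.1]
width: 0.003
```

```bash
python3 plan.py 0.4844 -0.3748 0.084 15.8 1 45; python3 shot.py wrist w11
```

```text
t 13.5 at [ 0.4847 -0.3715  0.0922] yaw 15.79 F [-0.4  0.6 -0.1] w 0.003 rows needed 1.0
[[[1.0,-0.0031,-0.0011,0.0082,0.02,-0.1,-0.01]]]
[ 0.4847 -0.3715  0.0922] [-0.39  0.55 -0.09] 13.5
```

View pics/w11.png

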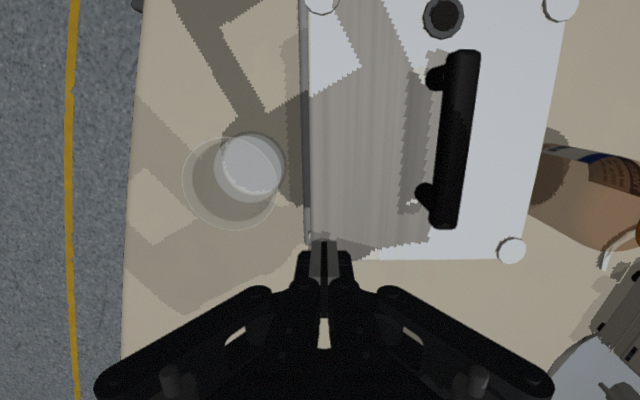

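Request:
{"fn": "drive_tool", "kwargs": {"commands": [[[1, -0.003, -0.0005, 0.006, 0, -0.1, 0], [1, 0, 0, 0.004, 0, 0, 0], [1, 0, 0, 0.004, 0, 0, 0]]]}}

```text
time: 13.85
tcp_pos: [0.4876, -0.3755, 0.0813]
tool_rot: [[-0.274, 0.962, 0.003], [0.962, 0.274, -0.004], [-0.004, 0.002, -1.0]]
ft_force: [-4.1, 2.0, 11.1]
width: -0.001
```

Request:
{"fn": "drive_tool", "kwargs": {"commands": [[[1, 0, -0.001, 0.004, 0, 0, 0], [1, 0, 0, 0.004, 0, 0, 0]]]}}

```text
time: 14.05
tcp_pos: [0.4876, -0.3761, 0.0775]
tool_rot: [[-0.275, 0.961, 0.003], [0.961, 0.275, -0.003], [-0.004, 0.002, -1.0]]
ft_force: [-6.4, 3.8, 19.8]
width: -0.004
```

Request:
{"fn": "drive_tool", "kwargs": {"commands": [[[1, 0, -0.001, 0.004, 0, 0, 0], [1, 0, 0, 0.005, 0, 0, 0]]]}}

```text
time: 14.25
tcp_pos: [0.4886, -0.3795, 0.0775]
tool_rot: [[-0.276, 0.961, 0.005], [0.961, 0.276, -0.008], [-0.01, 0.002, -1.0]]
ft_force: [-9.3, 1.9, 22.4]
width: 0.002
```

Request:
{"fn": "drive_tool", "kwargs": {"commands": [[[1, 0, 0, -0.015, 0, -0.4, 0], [1, 0, 0, -0.02, 0, 0, 0], [1, 0, 0, 0, 0, 0, 0]]]}}

```text
time: 14.55
tcp_pos: [0.49, -0.3807, 0.1167]
tool_rot: [[-0.276, 0.961, 0.011], [0.961, 0.276, -0.019], [-0.022, 0.005, -1.0]]
ft_force: [0.2, -0.3, 0.1]
width: -0.002
```

```bash
python3 plan.py 0.448 -0.2458 0.120 15.8 1 45; python3 shot.py wrist w12; python3 shot.py side s4;  python3 - <<'E'
import pickle,cv2
f=pickle.load(open("pics/s4.pkl","rb")); im=f["image"][:,:,::-1]
cv2.imwrite("pics/s4c.png",cv2.resize(im[160:240,290:400],None,fx=7,fy=7,interpolation=cv2.INTER_CUBIC))
E
```

```text
t 14.55 at [ 0.49   -0.3807  0.1167] yaw 16.03 F [ 0.2 -0.3  0.1] w -0.002 rows needed 4.0
[[[1.0,0.0353,-0.0008,-0.0016,0.07,0.31,0.06],[1.0,0.0353,-0.0008,-0.0014,0.07,0.31,0.06],[1.0,0.0353,-0.0009,-0.0012,0.07,0.31,0.06],[1.0,0.0353,-0.0009,-0.001,0.07,0.31,0.06]]]
[ 0.49   -0.3807  0.1167] [ 0.2  -0.31  0.13] 14.55
[ 0.4892 -0.3799  0.1151] [ 0.77  0.53 -0.43] 14.6
```

View pics/s4c.png

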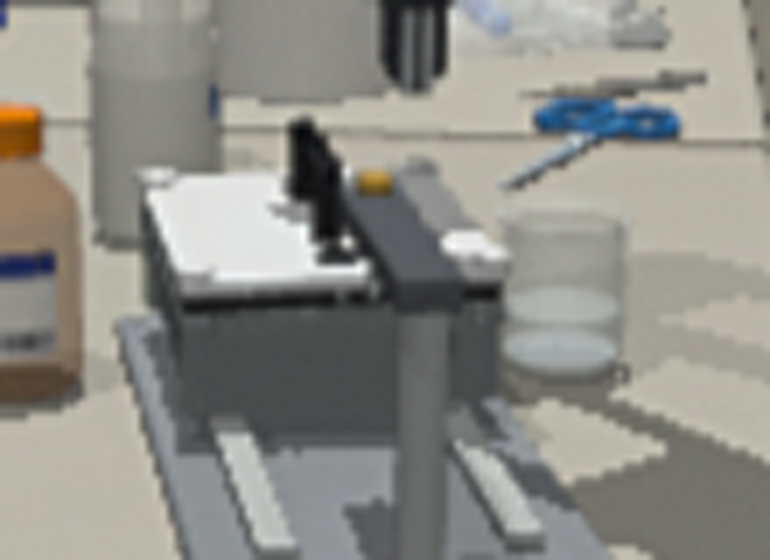

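View pics/w12.png

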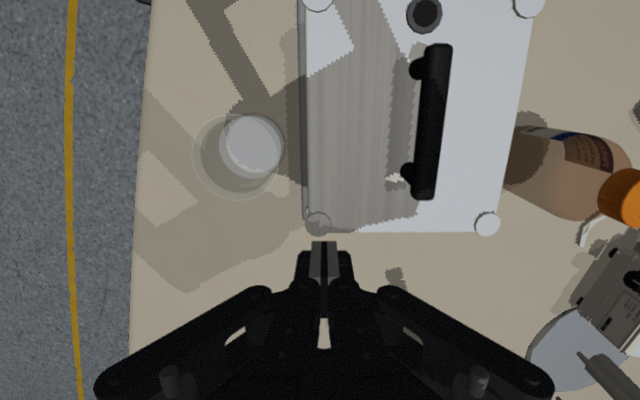

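```bash
python3 - <<'E'
from h import *
f=pickle.load(open("pics/w12.pkl","rb")); s=f["state"]; T=wT(f,s)
px=np.array([(424.5,13.5),(318,222.5),(487,223.5)])
L=[(0,.058,.086),(-.058,-.067,.0775),(.058,-.067,.083)]
x,r=fitpose(f,px,L,[.52,-.29,.27],T); print("lid",x,np.degrees(x[2]),r.round(2).tolist())
f1=pickle.load(open("pics/s3.pkl","rb"));f2=pickle.load(open("pics/s4.pkl","rb"))
a=np.vstack([f1["image"][160:240,290:400,::-1],f2["image"][160:240,290:400,::-1]])
cv2.imwrite("pics/cmp.png",cv2.resize(a,None,fx=3.7,fy=3.7,interpolation=cv2.INTER_NEAREST))
E
```

```text
lid [ 0.5237176  -0.29764097  0.28448124] 16.299574387033502 [[-0.19, -0.96], [-0.34, 0.43], [0.65, 1.2]]
```

View pics/cmp.png

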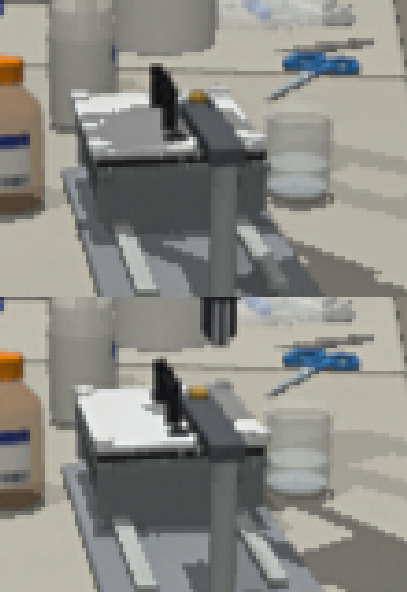

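```bash
python3 plan.py 0.4492 -0.2499 0.105 15.8 1 45
```

```text
t 14.65 at [ 0.4883 -0.379   0.1135] yaw 16.04 F [-0.7  0.   0. ] w -0.004 rows needed 4.0
[[[1.0,0.0338,-0.0005,0.0016,0.03,0.24,0.06],[1.0,0.0338,-0.0005,0.0017,0.03,0.24,0.06],[1.0,0.0337,-0.0005,0.0018,0.03,0.24,0.06],[1.0,0.0337,-0.0006,0.002,0.03,0.24,0.06]]]
```

Request:
{"fn": "drive_tool", "kwargs": {"commands": [[[1, 0.033, 0, 0, 0, 0.3, 0.1], [1, 0.034, 0, 0, 0, 0.3, 0.1], [1, 0.034, 0, 0.002, 0, 0.3, 0.1], [1, 0.025, 0, 0.002, 0, 0, 0], [1, 0, 0, 0, 0, 0, 0]]]}}

```text
time: 15.15
tcp_pos: [0.4489, -0.2517, 0.1006]
tool_rot: [[-0.269, 0.963, -0.006], [0.963, 0.269, 0.007], [0.008, -0.003, -1.0]]
ft_force: [-0.5, 0.2, -0.2]
width: -0.002
```

```bash
python3 plan.py 0.4492 -0.2499 0.095 15.8 1 45
```

```text
t 15.15 at [ 0.4489 -0.2517  0.1006] yaw 15.58 F [-0.5  0.2 -0.2] w -0.002 rows needed 1.0
[[[1.0,0.0016,0.0008,0.0057,-0.2,-0.47,-0.22]]]
```

Request:
{"fn": "drive_tool", "kwargs": {"commands": [[[1, 0.002, 0, 0.006, -0.2, -0.5, -0.2], [1, 0.0005, -0.0005, 0.004, 0, 0, 0], [1, 0, 0, 0, 0, 0, 0]]]}}

```text
time: 15.45
tcp_pos: [0.4472, -0.2497, 0.088]
tool_rot: [[-0.273, 0.962, -0.001], [0.962, 0.273, -0.001], [-0.0, -0.001, -1.0]]
ft_force: [-0.2, -0.8, 0.4]
width: 0.0
```

```bash
python3 plan.py 0.4492 -0.2499 0.084 15.8 1 45; python3 shot.py wrist w13
```

```text
t 15.45 at [ 0.4472 -0.2497  0.088 ] yaw 15.82 F [-0.2 -0.8  0.4] w 0.0 rows needed 1.0
[[[1.0,-0.0007,0.0018,0.004,-0.06,0.02,0.02]]]
[ 0.4472 -0.2497  0.088 ] [-0.16 -0.76  0.42] 15.45
```

View pics/w13.png

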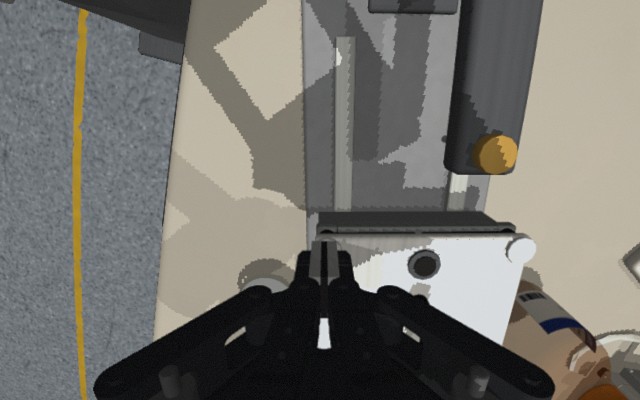

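Request:
{"fn": "drive_tool", "kwargs": {"commands": [[[1, 0.001, 0.002, 0.003, 0, 0, 0], [1, 0.0005, -0.0005, 0.003, 0, 0, 0], [1, 0.0005, -0.0005, 0.003, 0, 0, 0]]]}}

```text
time: 15.8
tcp_pos: [0.4495, -0.2498, 0.0805]
tool_rot: [[-0.27, 0.963, 0.001], [0.963, 0.27, -0.002], [-0.002, 0.001, -1.0]]
ft_force: [-2.1, 2.9, 8.2]
width: 0.001
```

Request:
{"fn": "drive_tool", "kwargs": {"commands": [[[1, 0.002, -0.0005, 0.003, 0, 0, 0], [1, 0.001, -0.0005, 0.003, 0, 0, 0]]]}}

```text
time: 16.0
tcp_pos: [0.4493, -0.2498, 0.0775]
tool_rot: [[-0.271, 0.963, 0.003], [0.963, 0.271, -0.006], [-0.006, 0.001, -1.0]]
ft_force: [-2.8, 2.5, 12.5]
width: 0.002
```

Request:
{"fn": "drive_tool", "kwargs": {"commands": [[[1, 0.002, -0.0005, 0.004, 0, -0.2, 0], [1, 0.001, -0.0005, 0.004, 0, 0, 0]]]}}

```text
time: 16.2
tcp_pos: [0.4498, -0.2512, 0.0772]
tool_rot: [[-0.272, 0.962, 0.005], [0.962, 0.272, -0.015], [-0.015, 0.001, -1.0]]
ft_force: [-8.3, 2.3, 22.3]
width: 0.004
```

Request:
{"fn": "drive_tool", "kwargs": {"commands": [[[1, 0.002, 0, -0.012, 0, 0, 0], [1, 0, 0, -0.02, 0, 0.4, 0], [1, 0, 0, 0, 0, 0.4, 0]]]}}

```text
time: 16.5
tcp_pos: [0.4504, -0.2507, 0.1121]
tool_rot: [[-0.272, 0.962, 0.004], [0.962, 0.272, -0.004], [-0.005, 0.003, -1.0]]
ft_force: [0.6, -0.7, 0.5]
width: 0.001
```

```bash
python3 plan.py 0.5608 -0.2183 0.125 15.8 1 45; python3 shot.py wrist w14; python3 shot.py side s5
```

```text
t 16.5 at [ 0.4504 -0.2507  0.1121] yaw 15.75 F [ 0.6 -0.7  0.5] w 0.001 rows needed 3.0
[[[1.0,0.0004,0.0383,-0.0042,0.06,0.09,-0.02],[1.0,0.0004,0.0383,-0.0042,0.06,0.09,-0.02],[1.0,0.0004,0.0383,-0.0042,0.06,0.09,-0.02]]]
[ 0.4504 -0.2507  0.1121] [ 0.6  -0.67  0.49] 16.5
[ 0.4495 -0.2501  0.1106] [ 0.13 -1.2   0.46] 16.55
```

View pics/w14.png

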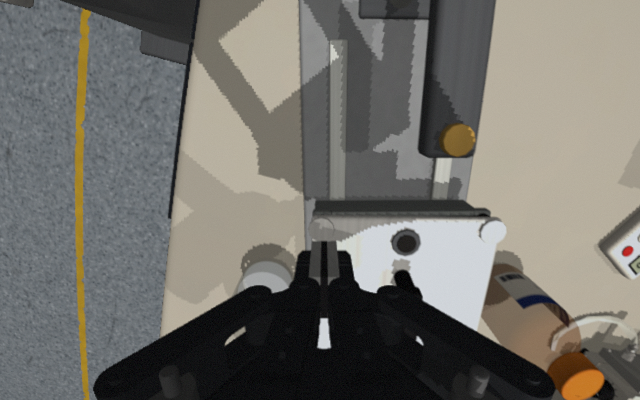

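```bash
python3 - <<'E'
from h import *
f=pickle.load(open("pics/w14.pkl","rb")); s=f["state"]; T=wT(f,s)
print("nl",onz(f,[(322,228.5)],.0775,T),"fl .083",onz(f,[(492.5,230)],.083,T),"fl .0865",onz(f,[(492.5,230)],.0865,T),"port",onz(f,[(405.5,242)],.0815,T))
E
```

```text
nl [[ 0.45049654 -0.24884769  0.0775    ]] fl .083 [[ 0.56011411 -0.2170986   0.083     ]] fl .0865 [[ 0.55743996 -0.21614032  0.0865    ]] port [[ 0.50698433 -0.24159296  0.0815    ]]
```

Request:
{"fn": "drive_tool", "kwargs": {"commands": [[[1, 0, 0.038, -0.004, 0.1, 0.1, 0], [1, 0, 0.038, 0, 0, 0, 0], [1, 0.001, 0.036, 0.003, 0, 0, 0], [1, 0, 0, 0, 0, 0, 0]]]}}

```text
time: 17.0
tcp_pos: [0.5547, -0.216, 0.1024]
tool_rot: [[-0.267, 0.964, -0.011], [0.964, 0.267, 0.005], [0.008, -0.01, -1.0]]
ft_force: [-0.5, -1.0, 0.3]
width: 0.001
```

```bash
python3 plan.py 0.5615 -0.2172 0.098 15.8 1 45
```

```text
t 17.0 at [ 0.5547 -0.216   0.1024] yaw 15.5 F [-0.5 -1.   0.3] w 0.001 rows needed 1.0
[[[1.0,-0.0031,0.0063,0.0043,-0.55,-0.47,-0.3]]]
```

Request:
{"fn": "drive_tool", "kwargs": {"commands": [[[1, -0.003, 0.006, 0.004, -0.5, -0.5, -0.3], [1, 0, 0, 0.004, 0, 0, 0], [1, 0, 0, 0, 0, 0, 0]]]}}

```text
time: 17.3
tcp_pos: [0.5583, -0.2162, 0.0891]
tool_rot: [[-0.273, 0.962, -0.007], [0.962, 0.273, 0.002], [0.004, -0.006, -1.0]]
ft_force: [-0.5, 0.1, -0.7]
width: 0.003
```

```bash
python3 plan.py 0.5615 -0.2172 0.085 15.8 1 45
```

```text
t 17.3 at [ 0.5583 -0.2162  0.0891] yaw 15.86 F [-0.5  0.1 -0.7] w 0.003 rows needed 1.0
[[[1.0,-0.0019,0.0028,0.0041,-0.37,-0.22,0.06]]]
```

Request:
{"fn": "drive_tool", "kwargs": {"commands": [[[1, -0.001, 0.002, 0.003, -0.3, -0.2, 0], [1, 0.0005, 0, 0.003, 0, 0, 0], [1, 0.0005, 0, 0.003, 0, 0, 0]]]}}

```text
time: 17.6
tcp_pos: [0.5595, -0.2166, 0.0812]
tool_rot: [[-0.271, 0.963, 0.0], [0.963, 0.271, -0.0], [-0.0, 0.0, -1.0]]
ft_force: [-2.6, 2.0, 9.6]
width: 0.001
```

Request:
{"fn": "drive_tool", "kwargs": {"commands": [[[1, 0.0015, 0, 0.003, 0, 0, 0], [1, 0.001, 0, 0.003, 0, 0, 0]]]}}

```text
time: 17.8
tcp_pos: [0.5597, -0.2164, 0.0793]
tool_rot: [[-0.27, 0.963, 0.003], [0.963, 0.27, -0.004], [-0.004, 0.002, -1.0]]
ft_force: [-3.1, 1.4, 8.5]
width: 0.001
```

Request:
{"fn": "drive_tool", "kwargs": {"commands": [[[1, 0.0015, 0, 0.004, 0, 0, 0], [1, 0.001, 0, 0.004, 0, 0, 0]]]}}

```text
time: 18.0
tcp_pos: [0.56, -0.2163, 0.0773]
tool_rot: [[-0.27, 0.963, 0.005], [0.963, 0.27, -0.007], [-0.008, 0.003, -1.0]]
ft_force: [-7.4, 3.2, 20.4]
width: 0.002
```

Request:
{"fn": "drive_tool", "kwargs": {"commands": [[[1, 0.0015, 0, 0.004, 0, 0, 0], [1, 0.001, 0, 0.004, 0, 0, 0]]]}}

```text
time: 18.2
tcp_pos: [0.56, -0.2165, 0.0773]
tool_rot: [[-0.27, 0.963, 0.006], [0.963, 0.27, -0.011], [-0.012, 0.003, -1.0]]
ft_force: [-6.5, 2.4, 17.3]
width: 0.002
```

Request:
{"fn": "drive_tool", "kwargs": {"commands": [[[1, 0.001, 0, -0.012, 0, 0, 0], [1, 0, 0, -0.018, 0.2, 0.4, 0], [1, 0, 0, 0, 0, 0.3, 0]]]}}

```text
time: 18.5
tcp_pos: [0.5594, -0.2161, 0.1106]
tool_rot: [[-0.268, 0.963, 0.002], [0.963, 0.268, -0.002], [-0.002, 0.001, -1.0]]
ft_force: [0.1, -0.5, 0.8]
width: 0.003
```

```bash
python3 plan.py 0.598 -0.3461 0.110 15.8 1 45
```

```text
t 18.5 at [ 0.5594 -0.2161  0.1106] yaw 15.57 F [ 0.1 -0.5  0.8] w 0.003 rows needed 4.0
[[[1.0,-0.0339,0.0006,0.0002,0.02,0.03,-0.06],[1.0,-0.0339,0.0005,0.0002,0.02,0.03,-0.06],[1.0,-0.0339,0.0005,0.0002,0.02,0.03,-0.06],[1.0,-0.0339,0.0005,0.0002,0.02,0.03,-0.06]]]
```

Request:
{"fn": "drive_tool", "kwargs": {"commands": [[[1, -0.033, 0.0005, 0, 0, 0, 0], [1, -0.034, 0.0005, 0, 0, 0, 0], [1, -0.034, 0.0005, 0, 0, 0, 0], [1, -0.027, 0.0005, 0, 0, 0, 0], [1, 0, 0, 0, 0, 0, 0]]]}}

```text
time: 19.0
tcp_pos: [0.5952, -0.3418, 0.108]
tool_rot: [[-0.27, 0.963, 0.001], [0.963, 0.27, -0.0], [-0.001, 0.001, -1.0]]
ft_force: [0.6, -0.1, 0.6]
width: -0.003
```

```bash
python3 plan.py 0.598 -0.3461 0.095 15.8 1 45; python3 shot.py wrist w15
```

```text
t 19.0 at [ 0.5952 -0.3418  0.108 ] yaw 15.64 F [ 0.6 -0.1  0.6] w -0.003 rows needed 1.0
[[[1.0,-0.0049,0.0015,0.013,0.07,0.03,-0.16]]]
[ 0.5952 -0.3418  0.108 ] [ 0.58 -0.13  0.61] 19.0
```

View pics/w15.png

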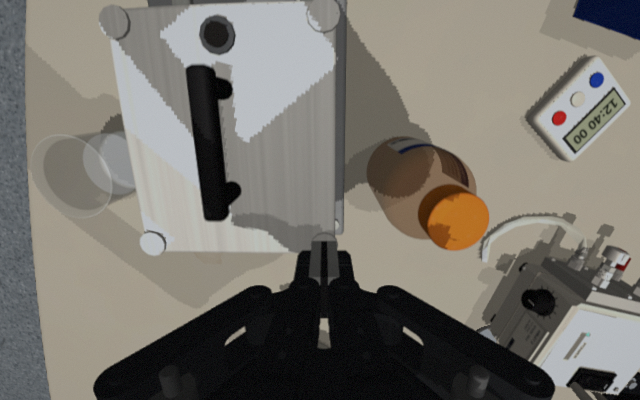

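Request:
{"fn": "drive_tool", "kwargs": {"commands": [[[1, -0.003, 0.001, 0.008, 0, 0, -0.1], [1, 0, 0, 0.006, 0, 0, 0], [1, 0, 0, 0, 0, 0, 0]]]}}

```text
time: 19.35
tcp_pos: [0.5945, -0.3393, 0.09]
tool_rot: [[-0.273, 0.962, -0.004], [0.962, 0.273, 0.006], [0.006, -0.002, -1.0]]
ft_force: [-0.5, 0.9, 0.3]
width: -0.001
```

```bash
python3 plan.py 0.598 -0.3461 0.085 15.8 1 45
```

```text
t 19.35 at [ 0.5945 -0.3393  0.09  ] yaw 15.84 F [-0.5  0.9  0.3] w -0.001 rows needed 1.0
[[[1.0,-0.0075,0.0015,0.0049,-0.12,-0.37,0.04]]]
```

Request:
{"fn": "drive_tool", "kwargs": {"commands": [[[1, -0.006, 0.001, 0.001, -0.1, -0.4, 0], [1, 0, 0, 0, 0, 0, 0]]]}}

```text
time: 19.55
tcp_pos: [0.5967, -0.3431, 0.0878]
tool_rot: [[-0.275, 0.962, -0.002], [0.962, 0.275, 0.0], [0.001, -0.001, -1.0]]
ft_force: [-0.0, 1.0, -0.2]
width: -0.006
```

```bash
python3 plan.py 0.598 -0.3461 0.085 15.8 1 45; python3 shot.py wrist w16; python3 - <<'E'
import pickle,cv2
f=pickle.load(open("pics/w16.pkl","rb")); im=f["image"][:,:,::-1]
cv2.imwrite("pics/w16c.png",cv2.resize(im[180:340,240:400],None,fx=4,fy=4,interpolation=cv2.INTER_CUBIC))
E
```

```text
t 19.55 at [ 0.5967 -0.3431  0.0878] yaw 15.94 F [-0.   1.  -0.2] w -0.006 rows needed 1.0
[[[1.0,-0.0032,0.0004,0.0028,-0.08,-0.05,0.14]]]
[ 0.5967 -0.3431  0.0878] [-0.02  1.   -0.19] 19.55
```

View pics/w16c.png

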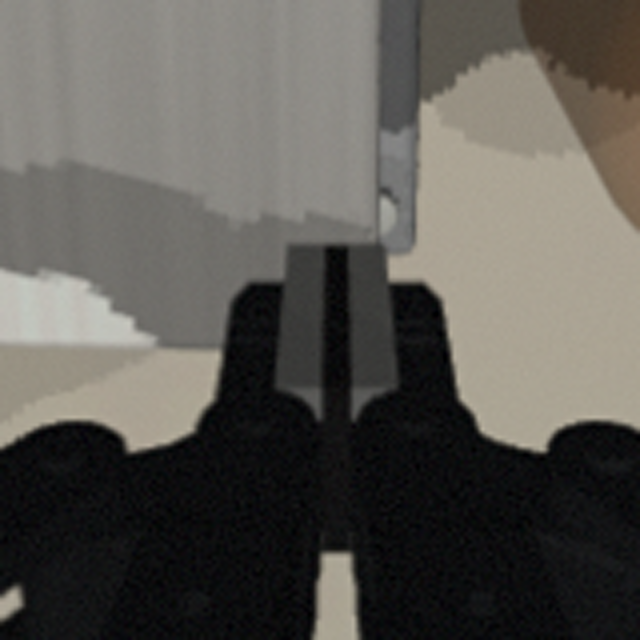

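Request:
{"fn": "drive_tool", "kwargs": {"commands": [[[1, -0.002, 0, 0.003, 0, 0, 0], [1, 0.0005, 0, 0.003, 0, 0, 0], [1, 0.0005, 0, 0.003, 0, 0, 0]]]}}

```text
time: 19.9
tcp_pos: [0.5982, -0.3446, 0.0814]
tool_rot: [[-0.275, 0.961, 0.001], [0.961, 0.275, -0.002], [-0.002, 0.0, -1.0]]
ft_force: [-1.7, 0.9, 6.8]
width: -0.001
```

Request:
{"fn": "drive_tool", "kwargs": {"commands": [[[1, 0.0015, 0, 0.004, 0, 0, 0], [1, 0.001, 0, 0.004, 0, 0, 0]]]}}

```text
time: 20.1
tcp_pos: [0.5983, -0.3448, 0.0775]
tool_rot: [[-0.276, 0.961, 0.002], [0.961, 0.276, -0.007], [-0.007, 0.0, -1.0]]
ft_force: [-2.4, 1.5, 6.7]
width: 0.001
```

Request:
{"fn": "drive_tool", "kwargs": {"commands": [[[1, 0.0015, 0, 0.004, 0, 0, 0], [1, 0.001, 0, 0.004, 0, 0, 0]]]}}

```text
time: 20.3
tcp_pos: [0.5985, -0.3449, 0.0773]
tool_rot: [[-0.276, 0.961, 0.002], [0.961, 0.276, -0.011], [-0.011, -0.001, -1.0]]
ft_force: [-6.2, 1.9, 15.3]
width: 0.001
```

Request:
{"fn": "drive_tool", "kwargs": {"commands": [[[1, 0.0015, 0, 0.005, 0, 0, 0], [1, 0.001, 0, 0.005, 0, 0, 0]]]}}

```text
time: 20.5
tcp_pos: [0.5987, -0.3457, 0.0773]
tool_rot: [[-0.277, 0.961, 0.003], [0.961, 0.277, -0.016], [-0.016, -0.002, -1.0]]
ft_force: [-7.5, 3.4, 16.6]
width: 0.001
```

Request:
{"fn": "drive_tool", "kwargs": {"commands": [[[1, 0.001, 0, -0.015, 0, 0, 0], [1, 0, 0, -0.025, 0.2, 0.4, 0], [1, 0, 0, -0.03, 0, 0.3, 0], [1, -0.01, -0.03, -0.02, 0, 0, 0], [1, 0, -0.02, 0, 0, 0, 0]]]}}

```text
time: 21.0
tcp_pos: [0.5553, -0.367, 0.1741]
tool_rot: [[-0.28, 0.96, 0.0], [0.96, 0.28, -0.007], [-0.007, -0.002, -1.0]]
ft_force: [0.0, -0.4, 0.0]
width: -0.0
```

```bash
python3 plan.py 0.53 -0.345 0.19 15.8 1 45; python3 shot.py wrist w17; python3 shot.py side s6; python3 - <<'E'
import pickle,cv2
f=pickle.load(open("pics/s6.pkl","rb")); im=f["image"][:,:,::-1]
cv2.imwrite("pics/s6c.png",cv2.resize(im[160:240,290:400],None,fx=7,fy=7,interpolation=cv2.INTER_CUBIC))
E
```

```text
t 21.0 at [ 0.5553 -0.367   0.1741] yaw 16.26 F [ 0.  -0.4  0. ] w -0.0 rows needed 1.0
[[[1.0,0.028,-0.0181,-0.0161,-0.09,0.4,0.46]]]
[ 0.5553 -0.367   0.1741] [ 0.02 -0.37  0.03] 21.0
[ 0.5523 -0.3668  0.1728] [-1.33 -0.68  0.39] 21.05
```

View pics/s6c.png

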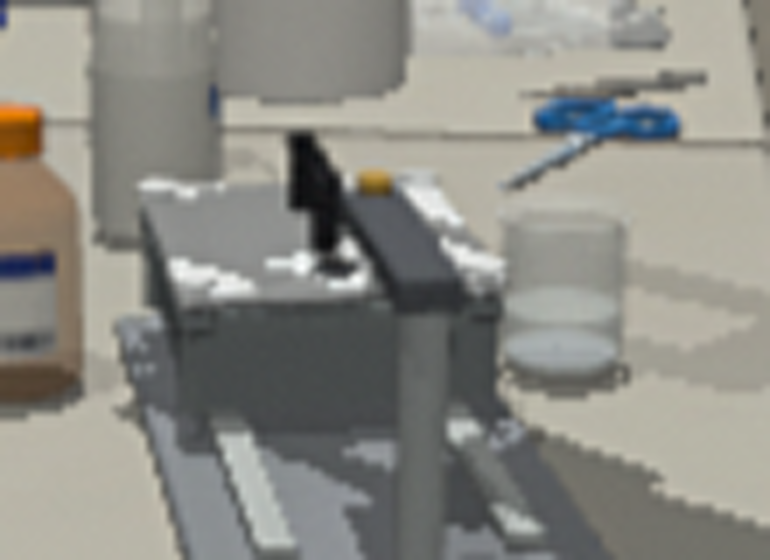

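View pics/w17.png

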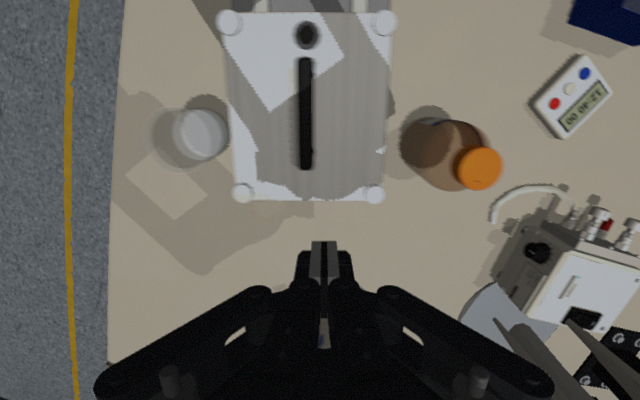

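```bash
python3 - <<'E'
from h import *
f=pickle.load(open("pics/w17.pkl","rb")); s=f["state"]; T=wT(f,s)
def pts(u0,u1,v0,v1):
    vv,uu=np.mgrid[v0:v1,u0:u1]; d=f["depth"][v0:v1,u0:u1].ravel(); px=np.c_[uu.ravel(),vv.ravel()]
    _,v=ray(f,px,np.eye(4)); p=v*d[:,None]; p=p[d>0]; return p@T[:3,:3].T+T[:3,3]
for n,b in dict(nl=(236,250,40,60),fl=(360,374,40,60),nr=(245,258,165,182),fr=(358,372,165,182),mid=(255,290,80,150),mid2=(320,360,80,150)).items():
    p=pts(*b); print(n,p.mean(0).round(4),np.median(p[:,2]).round(4),p[:,2].std().round(4),len(p))
P=np.vstack([pts(240,292,45,180),pts(316,370,45,180)]); A=np.c_[P[:,:2],np.ones(len(P))]
c=np.linalg.lstsq(A,P[:,2],rcond=None)[0]; print("slopes",c[:2], np.degrees(c[:2]))
x,r=fitpose(f,[(229.5,21.5),(383.5,22.5),(243.5,193),(375,194.5),(306.5,35)],[(-.058,.067,.0775),(.058,.067,.0775),(-.058,-.067,.0775),(.058,-.067,.0775),(0,.058,.0785)],[.52,-.29,.27],T); print("lid",x,np.degrees(x[2]),r.round(2).tolist())
E
```

```text
nl [ 0.4628 -0.2671  0.0747] 0.0747 0.0008 280
fl [ 0.5542 -0.2409  0.0747] 0.0747 0.0007 279
nr [ 0.4894 -0.3609  0.0749] 0.0749 0.0006 219
fr [ 0.5837 -0.3335  0.0749] 0.0749 0.0007 236
mid [ 0.4959 -0.3084  0.0747] 0.0747 0.0007 2442
mid2 [ 0.5487 -0.2932  0.0747] 0.0747 0.0007 2787
slopes [ 0.00081973 -0.001082  ] [ 0.04696719 -0.0619942 ]
lid [ 0.52386116 -0.30004412  0.27912293] 15.992565933582151 [[-0.87, 0.68], [1.52, -0.33], [-0.9, 0.72], [-0.05, -0.22], [0.16, -0.53]]
```

```bash
python3 - <<'E'
from h import *
yaw=np.radians(15.8);ty=np.array([np.cos(yaw),np.sin(yaw)]); tx=np.array([-np.sin(yaw),np.cos(yaw)])
for n,a,b in (("w14",(459.5,140),(405.5,242)),("w13",(497.5,154),(424,264.5))):
    f=pickle.load(open(f"pics/{n}.pkl","rb")); T=wT(f,f["state"])
    N=onz(f,[a],.135,T)[0]; P=onz(f,[b],.0815 if n=="w14" else .084,T)[0]; d=(N-P)[:2]; print(N,P,"along",d@tx,"across",d@ty)
    u,v=map(int,a); D=f["depth"][v-2:v+3,u-2:u+3]; _,vv=ray(f,[a],np.eye(4)); print("fit depth pt",(T[:3,:3]@(vv[0]*np.median(D))+T[:3,3]))
    u,v=map(int,b); D=f["depth"][v-1:v+2,u-1:u+2]; _,vv=ray(f,[b],np.eye(4)); print("port depth pt",(T[:3,:3]@(vv[0]*np.median(D))+T[:3,3]))
E
python3 plan.py 0.5235 -0.2990 0.14 15.8 0 45
```

```text
[ 0.487911   -0.16907103  0.135     ] [ 0.50698433 -0.24159296  0.0815    ] along 0.07497519291398522 across 0.0013935881399805732
fit depth pt [ 0.48774178 -0.16907401  0.13534353]
port depth pt [ 0.50681215 -0.24143517  0.08188216]
[ 0.48766156 -0.1690145   0.135     ] [ 0.5076009  -0.24033921  0.084     ] along 0.07405900308555415 across 0.00023432388373121374
fit depth pt [ 0.48741956 -0.16901685  0.13537852]
port depth pt [ 0.50768316 -0.24041087  0.08385126]
t 21.1 at [ 0.5531 -0.3656  0.1713] yaw 16.13 F [ 0.   1.4 -0.5] w 0.003 rows needed 2.0
[[[0.0,0.0361,-0.0049,0.0156,-0.13,0.06,0.17],[0.0,0.0361,-0.005,0.0156,-0.13,0.06,0.17]]]
```

Request:
{"fn": "drive_tool", "kwargs": {"commands": [[[0, 0.036, -0.005, 0.01, -0.1, 0.1, 0.2], [0, 0.033, -0.004, 0.015, 0, 0, 0.1], [0, 0, 0, 0.012, 0, 0, 0], [0, 0, 0, 0, 0, 0, 0]]]}}

```text
time: 21.5
tcp_pos: [0.5259, -0.2992, 0.132]
tool_rot: [[-0.271, 0.963, -0.0], [0.963, 0.271, 0.0], [0.0, -0.0, -1.0]]
ft_force: [0.3, -0.3, -0.3]
width: 0.5
```

```bash
python3 plan.py 0.5228 -0.2974 0.10 15.8 0 45
```

```text
t 21.5 at [ 0.5259 -0.2992  0.132 ] yaw 15.7 F [ 0.3 -0.3 -0.3] w 0.5 rows needed 1.0
[[[0.0,0.0026,-0.0025,0.032,-0.01,-0.02,-0.1]]]
```

Request:
{"fn": "drive_tool", "kwargs": {"commands": [[[0, 0.003, -0.003, 0.02, 0, 0, -0.1], [0, 0.001, -0.001, 0.015, 0, 0, 0], [0, 0, 0, 0.003, 0, 0, 0], [0, 0, 0, 0, 0, 0, 0]]]}}

```text
time: 21.9
tcp_pos: [0.5246, -0.2986, 0.0935]
tool_rot: [[-0.272, 0.962, 0.003], [0.962, 0.272, -0.002], [-0.003, 0.003, -1.0]]
ft_force: [-0.2, -0.3, 0.8]
width: 0.504
```

```bash
python3 plan.py 0.5228 -0.2974 0.086 15.8 0 45
```

```text
t 21.9 at [ 0.5246 -0.2986  0.0935] yaw 15.81 F [-0.2 -0.3  0.8] w 0.504 rows needed 1.0
[[[0.0,0.0017,-0.0015,0.0075,0.15,0.15,0.01]]]
```

Request:
{"fn": "drive_tool", "kwargs": {"commands": [[[0, 0.002, -0.002, 0.006, 0.1, 0.1, 0], [0, 0, 0, 0, 0, 0, 0], [0, 0, 0, 0, 0, 0, 0]]]}}

```text
time: 22.2
tcp_pos: [0.5238, -0.2989, 0.0888]
tool_rot: [[-0.272, 0.962, 0.004], [0.962, 0.272, -0.003], [-0.003, 0.003, -1.0]]
ft_force: [0.5, -0.4, 0.0]
width: 0.5
```

```bash
python3 plan.py 0.5228 -0.2974 0.086 15.8 0 45; python3 shot.py wrist w18; python3 - <<'E'
import pickle,cv2
f=pickle.load(open("pics/w18.pkl","rb")); im=f["image"][:,:,::-1]
cv2.imwrite("pics/w18c.png",im[0:400,:])
E
```

```text
t 22.2 at [ 0.5238 -0.2989  0.0888] yaw 15.77 F [ 0.5 -0.4  0. ] w 0.5 rows needed 1.0
[[[0.0,0.0017,-0.0006,0.0028,0.17,0.2,-0.03]]]
[ 0.5238 -0.2989  0.0888] [ 0.47 -0.43  0.02] 22.2
```

View pics/w18c.png

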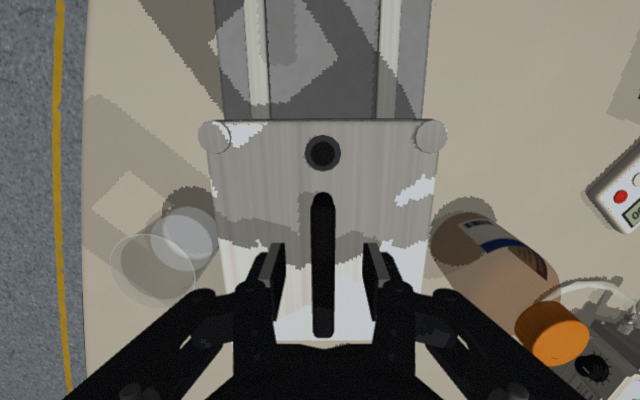

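Request:
{"fn": "drive_tool", "kwargs": {"commands": [[[0.4, 0.001, -0.001, 0.002, 0.1, 0.1, 0], [1, 0, 0, 0, 0, 0, 0], [1, 0, 0, 0, 0, 0, 0], [1, 0, 0, 0, 0, 0, 0]]]}}

```text
time: 22.65
tcp_pos: [0.523, -0.2985, 0.0877]
tool_rot: [[-0.272, 0.962, 0.003], [0.962, 0.272, -0.002], [-0.003, 0.002, -1.0]]
ft_force: [1.2, 0.2, -1.1]
width: 0.126
```

```bash
python3 plan.py 0.5228 -0.2974 0.086 15.8 0 45;  python3 -c "
from cell import status
q=status.read_state();s=q['tcp_pos']; print(s[0]*.9622+s[1]*.2723, -s[0]*.2723+s[1]*.9622,s[2],q['width'],q['tool_rot'][:,2],q['ft_force'])"
```

```text
t 22.65 at [ 0.523  -0.2985  0.0877] yaw 15.77 F [ 1.2  0.2 -1.1] w 0.126 rows needed 1.0
[[[0.0,0.0012,0.0001,0.0017,0.13,0.18,-0.03]]]
0.42195579710881004 -0.4296632014229099 0.08773756719383705 0.12557647778806333 [ 0.00308097 -0.00238832 -0.9999924 ] [ 1.24028381  0.19417232 -1.05350755]
```

Request:
{"fn": "drive_tool", "kwargs": {"commands": [[[1, 0.004, 0, 0.0007, 0, 0.1, 0], [1, 0.006, 0, 0.0007, 0, 0, 0], [1, 0.006, 0, 0.0007, 0, 0, 0]]]}}

```text
time: 22.95
tcp_pos: [0.5205, -0.2884, 0.0882]
tool_rot: [[-0.273, 0.962, 0.008], [0.962, 0.273, -0.013], [-0.014, 0.004, -1.0]]
ft_force: [-0.4, -5.8, 0.9]
width: 0.128
```

```bash
cat > tt.py <<'E'
from cell import status
import numpy as np
q=status.read_state();s=q['tcp_pos'];F=q['ft_force'];R=q['tool_rot']
print("ty %.4f tx %.4f z %.4f w %.3f"%(s[0]*.9622+s[1]*.2723, -s[0]*.2723+s[1]*.9622,s[2],q['width']),"tilt",np.degrees([R[0,2],R[1,2]]).round(2),"yaw",np.degrees(np.arctan2(R[1,1],R[0,1])).round(2),"Fty %.1f Ftx %.1f Fz %.1f"%(F[0]*.9622+F[1]*.2723,-F[0]*.2723+F[1]*.9622,F[2]),"t",round(q['time'],2))
E
python3 tt.py
```

```text
ty 0.4223 tx -0.4192 z 0.0882 w 0.128 tilt [ 0.46 -0.72] yaw 15.84 Fty -2.0 Ftx -5.5 Fz 0.9 t 22.95
```

Request:
{"fn": "drive_tool", "kwargs": {"commands": [[[1, 0.006, 0, 0.001, 0, 0.5, 0], [1, 0.006, 0, 0.001, 0, 0.4, 0], [1, 0.006, 0, 0.001, 0, 0.3, 0]]]}}

```text
time: 23.25
tcp_pos: [0.5171, -0.2762, 0.0878]
tool_rot: [[-0.275, 0.962, 0.007], [0.962, 0.275, -0.005], [-0.007, 0.006, -1.0]]
ft_force: [0.0, -5.7, 0.8]
width: 0.121
```

```bash
python3 tt.py
```

```text
ty 0.4223 tx -0.4066 z 0.0878 w 0.121 tilt [ 0.42 -0.3 ] yaw 15.94 Fty -1.5 Ftx -5.5 Fz 0.8 t 23.25
```

Request:
{"fn": "drive_tool", "kwargs": {"commands": [[[1, 0.007, 0, 0.0007, 0.2, 0.4, 0.1], [1, 0.007, 0, 0.0007, 0.1, 0.4, 0.1], [1, 0.007, 0, 0.0007, 0, 0.3, 0], [1, 0.007, 0, 0.0007, 0, 0.3, 0]]]}}

```text
time: 23.65
tcp_pos: [0.5114, -0.2564, 0.0878]
tool_rot: [[-0.273, 0.962, 0.003], [0.962, 0.273, -0.001], [-0.002, 0.002, -1.0]]
ft_force: [0.6, -5.3, -0.5]
width: 0.124
```

```bash
python3 tt.py
```

```text
ty 0.4222 tx -0.3860 z 0.0878 w 0.124 tilt [ 0.16 -0.05] yaw 15.87 Fty -0.8 Ftx -5.2 Fz -0.5 t 23.65
```

Request:
{"fn": "drive_tool", "kwargs": {"commands": [[[1, 0.007, 0, 0.0007, 0.1, 0.3, 0], [1, 0.007, 0, 0.0007, 0, 0.3, 0], [1, 0.007, 0, 0.0007, 0, 0.3, 0]]]}}

```text
time: 23.95
tcp_pos: [0.5071, -0.2414, 0.0877]
tool_rot: [[-0.275, 0.961, 0.002], [0.961, 0.275, 0.001], [0.0, 0.002, -1.0]]
ft_force: [-0.6, -6.3, 0.5]
width: 0.121
```

```bash
python3 tt.py; python3 shot.py wrist w19
```

```text
ty 0.4222 tx -0.3703 z 0.0877 w 0.121 tilt [0.12 0.04] yaw 15.97 Fty -2.3 Ftx -5.9 Fz 0.5 t 23.95
[ 0.5071 -0.2414  0.0877] [-0.57 -6.32  0.49] 23.95
```

View pics/w19.png

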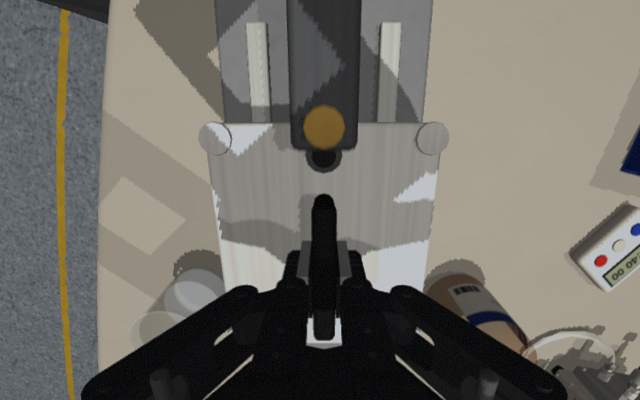

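```bash
python3 - <<'E'
from h import *
im=pickle.load(open("pics/w19.pkl","rb"))["image"][:,:,::-1]
cv2.imwrite("pics/w19c.png",cv2.resize(im[90:190,190:460],None,fx=2.9,fy=2.9,interpolation=cv2.INTER_CUBIC))
E
```

```text
(no output)
```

View pics/w19c.png

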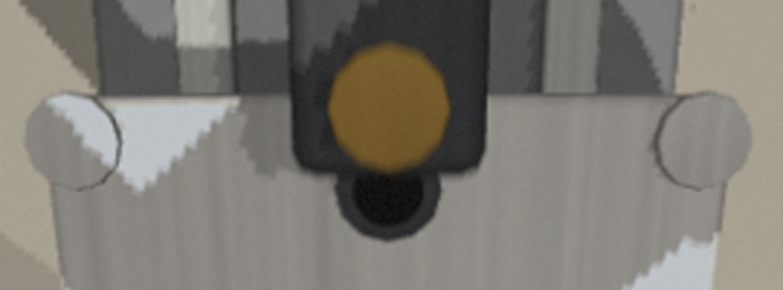

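```bash
python3 - <<'E'
from h import *
yaw=np.radians(15.8);ty=np.array([np.cos(yaw),np.sin(yaw)]); tx=np.array([-np.sin(yaw),np.cos(yaw)])
f=pickle.load(open("pics/w19.pkl","rb")); T=wT(f,f["state"])
c=lambda a:(np.array([a],float)+.5)/2.9-.5+[190,90]
N=onz(f,c((388,107)),.135,T)[0,:2]
D=[onz(f,c(p),.0775,T)[0,:2] for p in((73,140),(704,140))]
Pb=onz(f,c((387,240)),.0785,T)[0,:2]
print("needle",N,N@ty,N@tx,"discs tx",[d@tx for d in D],"ty",[d@ty for d in D],"port bottom-edge tx",Pb@tx+.010)
port=np.mean([d@tx for d in D])-.009
print("remaining from discs",N@tx-port,"from port edge",N@tx-(Pb@tx+.010))
A=onz(f,c((390,172)),.129,T)[0,:2]; print("arm end +9mm",A@tx+.009)
E
```

```text
needle [ 0.48776937 -0.16856164] 0.4234444622846637 -0.2950030121094121 discs tx [np.float64(-0.3051646744335595), np.float64(-0.30493115915677815)] ty [np.float64(0.3660687691277816), np.float64(0.4813015103997217)] port bottom-edge tx -0.3136341841301624
remaining from discs 0.01904490468575676 from port edge 0.01863117202075032
arm end +9mm -0.2942045917815374
```

Request:
{"fn": "drive_tool", "kwargs": {"commands": [[[1, 0.006, 0, 0.0007, 0, 0.3, -0.1], [1, 0.006, 0, 0.0007, 0, 0.3, 0], [1, 0.005, 0, 0.0007, 0, 0.2, 0]]]}}

```text
time: 24.3
tcp_pos: [0.5035, -0.2286, 0.0877]
tool_rot: [[-0.278, 0.961, 0.002], [0.961, 0.278, 0.005], [0.004, 0.004, -1.0]]
ft_force: [-0.5, -5.0, 0.5]
width: 0.125
```

```bash
python3 tt.py; python3 shot.py wrist w20; python3 shot.py top t3;  python3 - <<'E'
from h import *
im=pickle.load(open("pics/w20.pkl","rb"))["image"][:,:,::-1]
cv2.imwrite("pics/w20c.png",cv2.resize(im[90:190,190:460],None,fx=2.9,fy=2.9,interpolation=cv2.INTER_CUBIC))
im=pickle.load(open("pics/t3.pkl","rb"))["image"][:,:,::-1]
cv2.imwrite("pics/t3c.png",cv2.resize(im[140:260,295:445],None,fx=5,fy=5,interpolation=cv2.INTER_CUBIC))
E
```

```text
ty 0.4223 tx -0.3570 z 0.0877 w 0.125 tilt [0.14 0.26] yaw 16.15 Fty -1.8 Ftx -4.7 Fz 0.5 t 24.3
[ 0.5035 -0.2286  0.0877] [-0.45 -4.99  0.46] 24.3
[ 0.5033 -0.2277  0.0877] [-1.13 -3.92  1.96] 24.35
```

View pics/w20c.png

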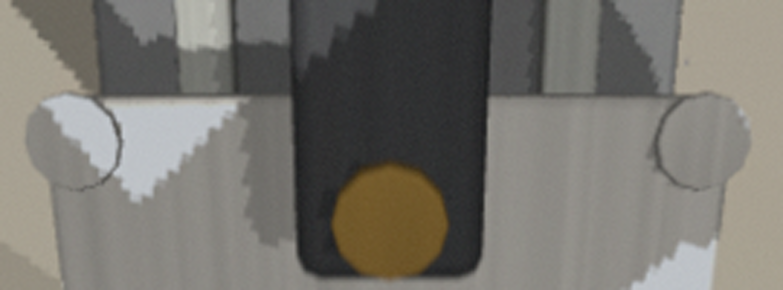

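View pics/t3c.png

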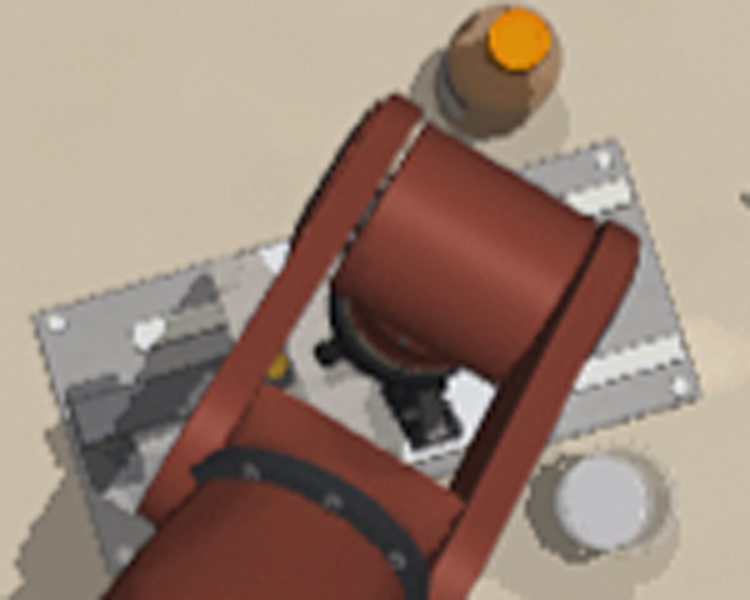

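```bash
cat > rem.py <<'E'
from h import *
import sys
yaw=np.radians(15.8);ty=np.array([np.cos(yaw),np.sin(yaw)]); tx=np.array([-np.sin(yaw),np.cos(yaw)])
def rem(n,fit,d1,d2,end):
    f=pickle.load(open(f"pics/{n}.pkl","rb")); T=wT(f,f["state"])
    c=lambda a:(np.array([a],float)+.5)/2.9-.5+[190,90]
    N=onz(f,c(fit),.135,T)[0,:2]; port=np.mean([onz(f,c(p),.0775,T)[0,:2]@tx for p in (d1,d2)])-.009
    A=onz(f,c(end),.129,T)[0,:2]@tx+.009
    a=np.mean([onz(f,c(p),.0775,T)[0,:2]@ty for p in (d1,d2)])
    print(n,"needle",N@tx,"via end",A,"port",port,"rem",N@tx-port,A-port,"across",N@ty-a)
E
python3 - <<'E'
from rem import *
rem("w20",(390,220),(73,141),(704,141),(390,277))
rem("w19",(388,107),(73,140),(704,140),(390,172))
E
```

```text
w20 needle -0.29482248442650094 via end -0.294410933246377 port -0.3009471461704035 rem 0.006124661743902582 0.006536212924026508 across -8.325920151769362e-05
w19 needle -0.2950030121094121 via end -0.2942045917815374 port -0.31404791679516886 rem 0.01904490468575676 0.019843325013631452 across -0.00024067747908795845
```

Request:
{"fn": "drive_tool", "kwargs": {"commands": [[[1, 0.004, 0, 0.0007, 0, 0, -0.1], [1, 0.002, 0, 0.0005, 0, 0, 0], [1, 0, 0, 0, 0, 0, 0]]]}}

```text
time: 24.7
tcp_pos: [0.5023, -0.2239, 0.0877]
tool_rot: [[-0.28, 0.96, 0.004], [0.96, 0.28, 0.002], [0.001, 0.004, -1.0]]
ft_force: [1.0, -2.2, -0.3]
width: 0.124
```

```bash
python3 tt.py; python3 shot.py wrist w21;  python3 - <<'E'
from h import *
im=pickle.load(open("pics/w21.pkl","rb"))["image"][:,:,::-1]
cv2.imwrite("pics/w21c.png",cv2.resize(im[90:190,190:460],None,fx=2.9,fy=2.9,interpolation=cv2.INTER_CUBIC))
E
```

```text
ty 0.4223 tx -0.3522 z 0.0877 w 0.124 tilt [0.21 0.11] yaw 16.26 Fty 0.4 Ftx -2.4 Fz -0.3 t 24.7
[ 0.5023 -0.2239  0.0877] [ 1.02 -2.25 -0.25] 24.7
```

View pics/w21c.png

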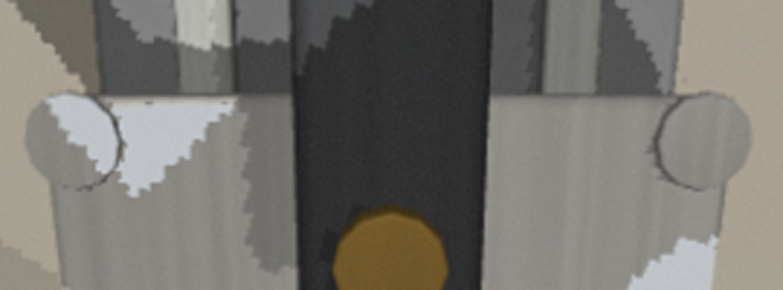

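```bash
python3 - <<'E'
from rem import *
rem("w21",(390,266),(73,141),(704,141),(390,290))
E
python3 shot.py side s7;  python3 - <<'E'
from h import *
im=pickle.load(open("pics/s7.pkl","rb"))["image"][:,:,::-1]
cv2.imwrite("pics/s7c.png",cv2.resize(im[160:240,290:400],None,fx=7,fy=7,interpolation=cv2.INTER_CUBIC))
E
```

```text
w21 needle -0.29534425452791047 via end -0.2911142600970507 port -0.2961005287585076 rem 0.0007562742305971537 0.004986268661456905 across -7.127662048139749e-05
[ 0.5023 -0.2239  0.0877] [-0.12 -3.5   1.1 ] 24.75
```

View pics/s7c.png

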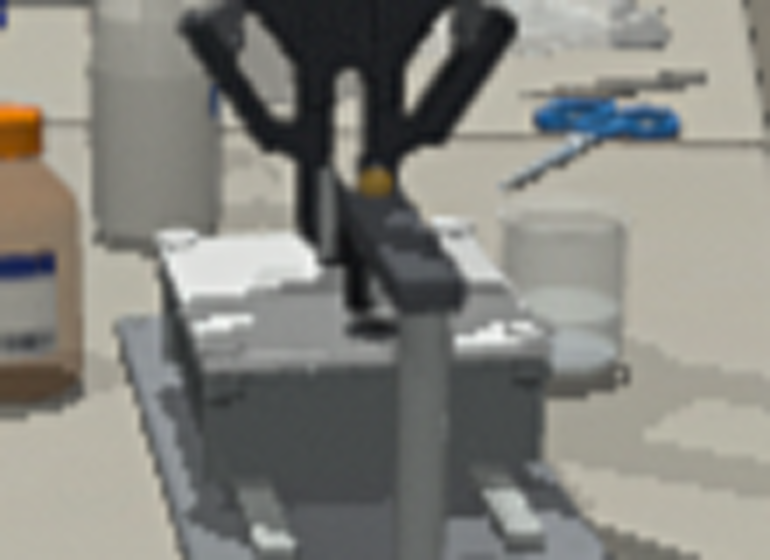

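Request:
{"fn": "drive_tool", "kwargs": {"commands": [[[0.2, 0, 0, 0, 0, 0, 0], [0, 0, 0, 0, 0, 0, 0], [0, 0, 0, -0.01, 0, 0, 0], [0, 0, 0, -0.03, 0, 0, 0], [0, 0, 0, -0.04, 0, 0, 0]]]}}

```text
time: 25.3
tcp_pos: [0.4954, -0.2166, 0.1606]
tool_rot: [[-0.279, 0.96, -0.015], [0.96, 0.279, 0.021], [0.025, -0.009, -1.0]]
ft_force: [0.3, -1.2, -0.2]
width: 0.5
```

```bash
python3 tt.py; python3 shot.py wrist w22; python3 plan.py 0.4 -0.42 0.26 15.8 0 45
```

```text
ty 0.4177 tx -0.3433 z 0.1606 w 0.500 tilt [-0.88  1.23] yaw 16.22 Fty -0.0 Ftx -1.2 Fz -0.2 t 25.3
[ 0.4954 -0.2166  0.1606] [ 0.33 -1.18 -0.16] 25.3
t 25.35 at [ 0.5001 -0.2193  0.1693] yaw 16.22 F [ 1.5 -1.5  3.9] w 0.502 rows needed 6.0
[[[0.0,-0.0272,-0.0254,-0.0155,0.01,-0.14,0.07],[0.0,-0.0273,-0.0253,-0.0155,0.01,-0.14,0.07],[0.0,-0.0274,-0.0253,-0.0154,0.01,-0.14,0.07],[0.0,-0.0274,-0.0253,-0.0153,0.01,-0.14,0.07],[0.0,-0.0275,-0.0252,-0.0153,0.01,-0.14,0.07]]]
```

View pics/w22.png

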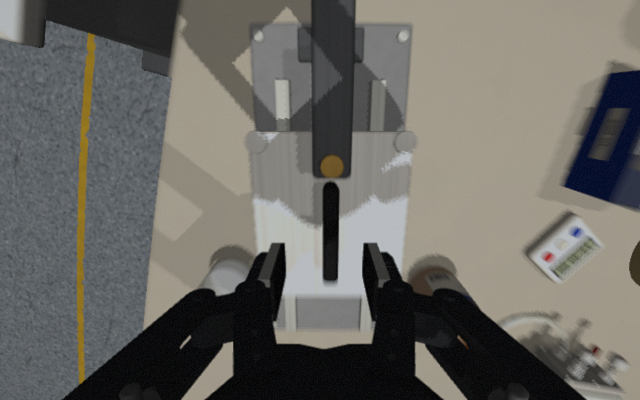

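```bash
python3 plan.py 0.42 0.12 0.28 15.8 0 45
```

```text
t 25.35 at [ 0.5001 -0.2193  0.1693] yaw 16.22 F [ 1.5 -1.5  3.9] w 0.502 rows needed 9.0
[[[0.0,0.0389,0.002,-0.0117,0.0,-0.09,0.05],[0.0,0.0388,0.002,-0.0118,0.0,-0.09,0.05],[0.0,0.0388,0.0019,-0.0119,0.0,-0.09,0.05],[0.0,0.0388,0.0019,-0.0119,0.0,-0.09,0.05],[0.0,0.0388,0.0019,-0.012,0.0,-0.09,0.05]]]
```

Request:
{"fn": "drive_tool", "kwargs": {"commands": [[[0, 0, 0, -0.04, 0, 0, 0], [0, 0.01, 0, -0.04, 0, 0, 0], [0, 0.038, 0.002, -0.012, 0, 0, 0], [0, 0.04, 0.002, 0, 0, 0, 0], [0, 0.04, 0.002, 0, 0, 0, 0]]]}}

```text
time: 25.85
tcp_pos: [0.4729, -0.0953, 0.2742]
tool_rot: [[-0.273, 0.962, 0.008], [0.962, 0.273, 0.014], [0.011, 0.011, -1.0]]
ft_force: [0.1, 0.9, 0.5]
width: 0.5
```

Request:
{"fn": "drive_tool", "kwargs": {"commands": [[[0, 0.042, 0.002, 0, 0, 0, 0], [0, 0.042, 0.002, 0, 0, 0, 0], [0, 0.042, 0.002, 0, 0, 0, 0], [0, 0.042, 0.002, 0, 0, 0, 0], [0, 0.03, 0, 0, 0, 0, 0]]]}}

```text
time: 26.35
tcp_pos: [0.4231, 0.1073, 0.2807]
tool_rot: [[-0.273, 0.962, 0.014], [0.962, 0.272, 0.019], [0.014, 0.019, -1.0]]
ft_force: [-0.1, -0.3, -0.3]
width: 0.5
```

```bash
python3 tt.py; python3 shot.py top t4; python3 - <<'E'
from h import *
im=pickle.load(open("pics/t4.pkl","rb"))["image"][:,:,::-1]
cv2.imwrite("pics/t4c.png",cv2.resize(im[140:260,295:445],None,fx=5,fy=5,interpolation=cv2.INTER_CUBIC))
E
```

```text
ty 0.4363 tx -0.0120 z 0.2807 w 0.500 tilt [0.8  1.08] yaw 15.82 Fty -0.2 Ftx -0.3 Fz -0.3 t 26.35
[0.4231 0.1073 0.2807] [-0.12 -0.33 -0.25] 26.35
```

View pics/t4c.png

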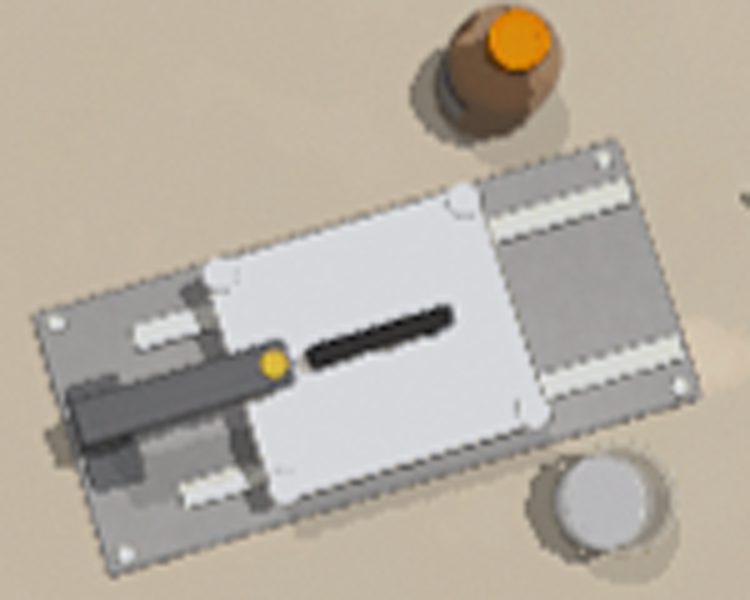

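```bash
python3 - <<'E'
from h import *
im=pickle.load(open("pics/t4.pkl","rb"))["image"][:,:,::-1]
cv2.imwrite("pics/t4d.png",cv2.resize(im[175:245,328:410],None,fx=9,fy=9,interpolation=cv2.INTER_CUBIC))
E
```

```text
(no output)
```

View pics/t4d.png

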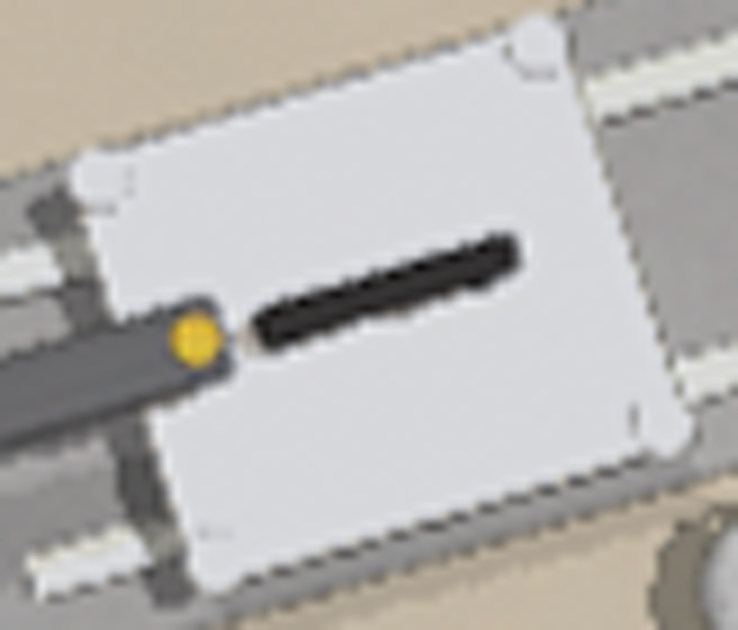

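```bash
python3 - <<'E'
from h import *
f=pickle.load(open("pics/t4.pkl","rb"))
c=lambda a:(np.atleast_2d(np.array(a,float))+.5)/9-.5+[328,175]
z=.0775
x,r=fitpose(f,c([(102,180),(538,45),(663,425),(217,560)]),[(.058,.067,z),(.058,-.067,z),(-.058,-.067,z),(-.058,.067,z)],[.5,-.22,.27])
print("lid",x,np.degrees(x[2]),r.round(2).tolist())
yaw=x[2];ty=np.array([np.cos(yaw),np.sin(yaw)]); tx=np.array([-np.sin(yaw),np.cos(yaw)])
N=onz(f,c((197,340)),.135)[0]; port=x[:2]+.058*tx; d=N[:2]-port; print(N,port,"along",d@tx,"across",d@ty)
# base-plate based
cr=lambda a:(np.array(a,float)+.5)/5-.5+[295,140]
bp=cr([(56,322),(605,159),(681,386),(126,554)])
P=onz(f,bp,.012); print(P.round(4)); print(np.linalg.norm(P[0]-P[1]),np.linalg.norm(P[0]-P[3]))
ctr=P.mean(0)[:2]; u=(P[0]-P[1]+P[3]-P[2])[:2]; u/=np.linalg.norm(u); print("yaw",np.degrees(np.arctan2(-u[0],u[1])),"needle from screws",ctr+.06*u, "along", (ctr+.06*u-port)@tx,"across",(ctr+.06*u-port)@ty)
E
```

```text
lid [ 0.50389228 -0.22730032  0.28307468] 16.218984549397522 [[-0.35, -0.21], [0.12, 0.01], [0.06, 0.07], [0.16, 0.12]]
[ 0.48753172 -0.17097488  0.135     ] [ 0.48769234 -0.17160865] along 0.0006534113246160589 across 2.2784903061830018e-05
[[ 0.5244 -0.0587  0.012 ]
 [ 0.6112 -0.3628  0.012 ]
 [ 0.4849 -0.3994  0.012 ]
 [ 0.3971 -0.0957  0.012 ]]
0.31626527358928186 0.13251101714560104
yaw 16.03096653518986 needle from screws [ 0.4878334  -0.17147053] along 9.322809847070282e-05 across 0.0001740223507093845
```

```bash
python3 - <<'E'
from h import *
f=pickle.load(open("pics/t4.pkl","rb")); T=f["pose"]
def pts(poly):
    m=np.zeros((400,640),np.uint8); cv2.fillPoly(m,[np.round(poly).astype(np.int32)],1); vv,uu=np.nonzero(m); d=f["depth"][vv,uu]
    _,v=ray(f,np.c_[uu,vv],np.eye(4)); p=v*d[:,None]; p=p[d>0]; return p@T[:3,:3].T+T[:3,3]
x=[.5039,-.2273,np.radians(15.9)];ty=np.array([np.cos(x[2]),np.sin(x[2])]); tx=np.array([-np.sin(x[2]),np.cos(x[2])])
def box(a,b,w,h,z=.0745):
    P=[np.r_[np.array(x[:2])+(a+i*w)*ty+(b+j*h)*tx,z] for i,j in((-1,-1),(1,-1),(1,1),(-1,1))]; return proj(f,P)
for n,a,b in (("nl",-.045,.045),("nr",-.045,-.045),("fl",.045,.045),("fr",.045,-.045)):
    p=pts(box(a,b,.014,.02)); print(n,p[:,2].mean().round(4),np.median(p[:,2]).round(4),len(p))
p=pts(box(-.035,0,.02,.05));q=pts(box(.035,0,.02,.05)); print(p[:,2].mean(),q[:,2].mean())
f0=pickle.load(open("pics/top0.pkl","rb"))
print("table z",f0["depth"][300//2,270],)
cv2.imwrite("pics/cmpv.png",np.hstack([cv2.resize(g["image"][165:265,165:275,::-1],None,fx=3,fy=3) for g in (f0,f)]))
E
python3 shot.py side s8; python3 shot.py wrist w23
```

```text
nl 0.0741 0.0742 197
nr 0.0741 0.0744 193
fl 0.0738 0.0737 198
fr 0.0738 0.0738 188
0.07384939768986479 0.07380090323915366
table z 1.3245652
[0.4218 0.1107 0.2809] [-1.21  2.24 -0.26] 26.4
[0.4228 0.1081 0.2807] [ 0.32 -1.13  0.68] 26.45
```

View pics/s8.png

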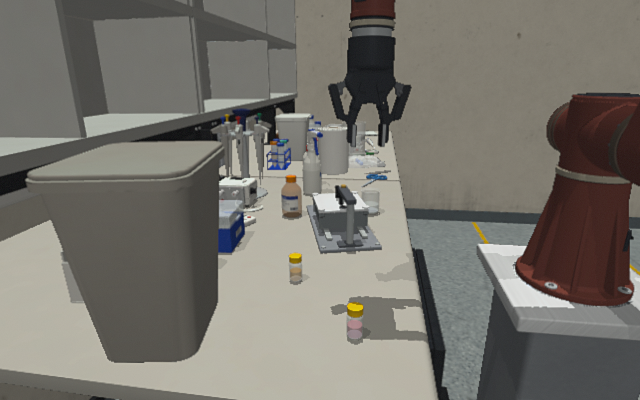

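View pics/cmpv.png

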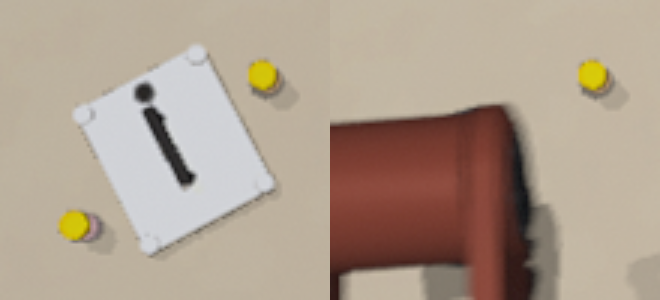

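Request:
{"fn": "drive_tool", "kwargs": {"commands": [[[0, 0, 0, 0, 0, 0, 0], [0, 0, 0, 0, 0, 0, 0]]]}}

```text
time: 26.7
tcp_pos: [0.4237, 0.1056, 0.2809]
tool_rot: [[-0.275, 0.961, 0.014], [0.961, 0.275, 0.017], [0.013, 0.018, -1.0]]
ft_force: [-0.8, -0.1, 0.0]
width: 0.501
```

```bash
python3 -c "
from cell import ctrl; print(ctrl.job_done())"
```

```text
the job is handed in; nothing more can be done
None
```

The lid is on the chamber and pressed home, the port sits under the needle, and the job was handed in at about 26.7 s with the arm clear of everything.

**What I did**
- I laid the lid on the chamber with its port towards the needle post and let go. It sat about 3.4 mm off towards the far side, so I gripped it again, centred it and released it.
- I pressed the corners in the order near right, near left, far left, far right. Each stopped at a tool height of about 77.3 mm (77.5 mm expected) under 17–22 N.
- I then held the handle, slid the chamber along its rails, released it and backed off.

**Last checks**
- **Lid flatness:** before the slide the plate was level, 74.7–74.9 mm at all four corners (74.5 mm expected). Afterwards the top camera read 73.7–74.4 mm. That is still level to within 0.7 mm, about the camera's accuracy.
- **Port under needle:** the remaining offset along the rails was 0.1–0.75 mm by three estimates. Across the rails it was under 0.2 mm.
- **Surroundings:** the bottle, beaker and vials look unmoved. I saw no contact with the needle post.

**What did not go cleanly**
- Pressing the first corner pushed the unsealed chamber back about 4 mm, away from the needle. It may have crept another 2–3 mm during the later presses.
- The final slide started from that position, so the chamber had moved slightly before the lid was fully sealed.
- My early estimates of how far to slide were 3–4 mm short. I used the camera readings taken during the slide instead.

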